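# Close the keepsake box with its freshly sanded sliding lid

### The arm

A 6-joint arm with a two-finger parallel gripper is mounted at the origin on a cart in front of the work surface, level with it; the furniture and walls round the work are solid. World frame = base frame: x ahead of the robot, y to its left, z up, the work surface at z = 0. Lengths are in m, angles in rad, forces in N, time in s.
With the tool pointing down it reaches from about 0.4 to 0.825 m from the base axis. Payload 7 kg.
Tool frame: the origin (TCP) lies at the very end of the fingers, on their centre line; the grasp point (between the pads) lies 19 mm behind it; z points along the fingers, y is the line along which they close (so a half turn about z gives the same grasp; the last joint's range is limited). The gripper opens to 88 mm and grips with 3 to 60 N. Pads are 19 mm wide; open, the fingers measure 130 mm over their backs; the gripper's body (78 mm by 193 mm) begins 47 mm behind the grasp point.
Start: joints at [1.561, 0.359, 0.012, 0, -1.224, -0.288], TCP at [0.198, 0.645, 0.227] pointing down, gripper open.
Joint ranges: [-3.07, 3.07], [-1.43, 2.12], [-1.02, 1.25], [-3.03, 1.67], [-3.05, -0], [-3.03, 3.03]. Speed limits (rad/s): [2.39, 2.39, 3.01, 3.14, 3.14, 3.14].

### API

Orientations are given as [roll, pitch, yaw] about the fixed x, y, z axes, in that order (R = Rz(yaw) Ry(pitch) Rx(roll)).
In Python, from bench import env, optics, close_job gives the robot as it stands.
- The arm moves only by the tool servo_tool, never from a script. Its argument "steps" is a list of rows, each a list of 7 numbers: the opening, from 0 (shut) to 1 (fully open), then the shift along the tool's x, y, z in cm, then the turn, a rotation vector about the tool's x, y, z in degrees. A call has 1 to 5 rows; each row shifts and turns the commanded pose from where the row before left it, along the tool's axes as they then stand; what a row does not reach is not made up. A row lasts 1/8 s, in which the tool goes at most 62.5 mm and 10.7 degrees, less where a joint would pass 70% of its speed; a pose out of reach is approached as far as the arm can. A call is refused whole if a number of a shift passes 6.25 or a number of a turn 10.7, either way. A call with a gripper value outside its range is refused whole. The fingers move at their own pace and stop on an object; "force" is the grip in N (left out, the last holds). Time passes only in rows, so rows that do not move let the fingers close. It gives the time, the measured TCP pose, the force, the opening and the grip force at its end, in the units of the state.
- env.state(): the state, without advancing time (a new reading comes with each control period).
- optics.camera(name): name is "scene" or "side" or "wrist"; returns the picture (420x560x3 uint8, blue, green, red); there is no depth.
- optics.calibration(name): a dict with "fx", "fy", "cx", "cy" (pixels), "k1" (the pictures are not rectified: a ray, as slopes to the right and down, at radius r is drawn at 1 + k1 r^2 times it, then the intrinsics apply), "rvec" (rotation vector, rad) and "tvec" (3), from world to camera coordinates, as OpenCV has them. Camera axes: x right, y down, z forward; pixel columns grow to the right and rows downward; lengths in m; the calibration is good to about 2 mm. A picture is of the moment at which its call begins: read the wrist's pose just before it. calibration takes no time and is no camera call; for the wrist camera it gives the pose at the moment of the call.
- close_job(): hands the job in; it is judged then, once.
Trained networks look in the newest picture that a camera, given by its name, has taken for a name from the list of things; names that differ only in an ending like _2 or _b are one class to them, and where a whole thing is asked for, a point or a joint stands for the part that bears it (a point fixed in the world has none). Each returns a list of dicts, best first, with "p" (0 to 1); they miss things now and then, are a little off and sometimes report something else, mostly with a low value. They report only what shows in the picture. A call takes as long as a camera call.
- optics.regions_of(camera, name): "pixels" (420x560 bool, what is visible of it).
- optics.mark_of(camera, name): "position" ([x, y, z] in m, in world coordinates, good to about 4 mm: a listed point, or the origin of a listed thing).
The state is a dict: "time": time; "q": joint angles; "dq": joint speeds; "effort": joint torques, N m; "tool_pos": TCP position; "tool_rot": TCP orientation; "wrist_force": force on the tool from outside, world axes, zero at the start; "wrist_torque": the same for the moment, N m; "width": finger opening in m; "grasp_force": force on a finger pad.
Only numpy, scipy, OpenCV 4.12 (cv2) and the standard library are available. Lean on these libraries where they do the work, as an engineer would, in place of code of your own. Each camera call takes 0.05 s, during which the arm holds its last target. There are 200 camera calls.

### The job

The sanded lid lies sunk in the sanding tray, held by the tray's sprung side strip, where it cannot be gripped: press on it, only as firmly as it takes, and slide it out over the open end of the tray until it overhangs enough to be pinched by its two long sides. Lift it away without dropping it and slide it into the grooves of the wooden box until the box is fully shut. The lid is thin and splits if it is pressed, struck or forced hard, and the tools and small things lying loose around stay where they are.

Things in the scene. Friction and masses are not known exactly. Their poses are not given: they have to be found in the camera images.
- box_lid: Thin light wooden lid, 104 long (x) x 54 wide (y) x 4 thick, about 40 g; origin at the centre of its underside, z up. Heel end -x (dark thumb notch on top), nose end +x, slimmer over the last 10 mm (51 wide, 3 thick). It lies in the sanding tray, nose to the stop, top only 0.5 mm above the fences. Over 40 N on the tray's bed or against the box splits it; the knock of a fast touch counts too.
- lid_heel (a point): Middle of the lid's lower heel edge (-52, 0, 0 mm in the lid's frame). At the start it lies 10 to 16 mm inside the open end of the tray.
- lid_nose (a point): Middle of the lid's lower nose edge (52, 0, 0 mm in the lid's frame).
- sanding_tray: Fixed plywood sanding tray, 136 (x) x 97 (y); origin on the bench under its centre, x along its lane. A fixed fence at -y, a sprung side at +y (each 20 wide) and a stop at +x (14 wide) stand 3.5 mm above the bed round a lane 57 wide; the lid is pressed against the -y fence. The -x end (x = -68 mm, towards the robot) is open and drops straight to the bench.
- tray_bed: The tray's bed, part of it, 136 x 97; origin at the centre of its top surface, 40 mm above the bench. Smoother than fingertips.
- tray_mouth (a point): Middle of the bed's open end edge, on the bed's surface (-68, 0, 40 mm in the tray's frame), with the tray's axes. Lid overhang = how far lid_heel lies on its -x side: pinch it with 28 mm or more; beyond 50 mm it tips off.
- slide_box: Fixed dark wooden box, lid off, 112 (x) x 72 (y) x 51 high, carved pieces inside; origin on the bench under its centre. Mouth at -x (towards the robot): front wall only 40 mm high. The lid slides along +x on two ledges level with that wall's top, between side walls 57 apart, under lips whose underside is 46 mm above the bench, up to the back wall.
- box_mouth (a point): Middle of the top edge of the box's front face (-56, 0, 40 mm in the box's frame), with the box's axes. Side walls flare to about 66 here; the lips begin 14 mm behind it (sloping lead-in, 50 mm high at first, 46 from 23 mm on), so the nose can be set on the ledges before them. Lid home: lid_nose at x = +103 mm, lid_heel at x = -1 mm, z = 0.
- needle_tool: Needle tool with dark wooden handle, 131 long (its y), 11 thick, loose on the bench; bystander.
- tape_roll: Small roll of white paper tape, 57 across, 19 high, loose on the bench; bystander.
- flat_file: Flat file with turned wooden handle, 216 long (its y), 23 high, loose on the bench; bystander.
- clay_disc: Pale carved clay disc, 39 across, 12 high, loose on the bench; bystander.
- wood_rib: Oval wooden rib, 38 x 89 (its y) x 8, loose on the bench; bystander.
- side_strip_face (a point): Middle of the lane face of the sprung dark strip (46 long) let into the tray's +y side. It holds the lid with about 10 N while it is sanded; sliding the lid against it takes 5 to 7 N besides the bed's own friction (about 0.3), so a fingertip (friction on the lid 0.7 to 1) slips on it below 9 to 16 N of pressing and takes it along at 20 to 25 N. It touches the lid until the overhang passes 45 mm.
- pole_mark (a point): A fixed upright pole, 35 thick, from the floor to far above the bench, passes through this point just in front of the bench, right of the work. Beyond and above it, over the right front of the bench, two motors hang with their lower ends 0.54 to 0.60 m above the bench: coming from the right, swing past with the arm drawn in.

How it is judged:
On the way, in this order (a step that is already met when the one before it is completed fails the run):
1. the lid, still lying on the bed of the tray, overhangs its open end by 28 mm or more (x of lid_heel in the frame of tray_mouth below -0.028 m and z of box_lid in the frame of tray_mouth below 0.002 m and x of box_lid in the frame of tray_mouth above 0 m and angle between box_lid's own z axis and vertical below 0.06 rad), for 0.2 s.
2. the lid's nose is in the grooves, under the lips of the box (x of lid_nose in the frame of box_mouth between 0.03 and 0.11 m and y of lid_nose in the frame of box_mouth between -0.005 and 0.005 m and z of lid_nose in the frame of box_mouth between -0.003 and 0.004 m and angle between the x axis of box_lid and the x axis of slide_box, either way round below 0.1 rad), for 0.1 s.
At the end, for the whole second after the job is handed in: The lid lies in the grooves of the box, right way round and fully home: its heel flush with the front face, at most 3.5 mm proud (it stands 1 mm proud when it touches the stop), flat on the ledges, at rest and let go (x of lid_heel in the frame of box_mouth between -0.0035 and 0.004 m and y of lid_heel in the frame of box_mouth between -0.004 and 0.004 m and z of box_lid in the frame of box_mouth between -0.002 and 0.003 m and angle between the x axis of box_lid and the x axis of slide_box, either way round below 0.06 rad and angle between box_lid's own z axis and vertical below 0.06 rad and linear speed of box_lid below 0.01 m/s).
It fails at once if the lid is pressed or struck onto the tray's bed with more than 40 N (contact force between box_lid and tray_bed above 40 N).
It fails at once if the lid is forced against the box with more than 40 N (contact force between box_lid and slide_box above 40 N).
It fails at once if the lid falls off tray or box (height (world z) of box_lid below 0.03 m).
It fails at once if a bystander is shifted by more than 30 mm (distance of any of needle_tool, tape_roll, flat_file, clay_disc, wood_rib from where it was at the start of the episode above 0.03 m).
It also fails if it takes over 72 s, if anything falls off the work surface, if the arm or the gripper's body presses on something with over 40 N, if the wrist force passes 120 N, or if a joint passes its speed limit or range.

## Working session

There is one attempt and no reset: what is moved stays moved. The work goes in short steps, Python scripts to look and compute and a tool call to move; the robot and the scene stay as the last step left them, time stands still between calls to the robot, and variables do not carry over. Pictures are saved under pics/ and viewed, at most 10 in all, crops included, and the job is handed in when it is done.

Besides the shell and the picture viewer there is one more tool, called after "Emit:" as name([rows], argument=value, ...), one row to a line, values as JSON. servo_tool: Moves the arm, as the interface text tells. Its arguments: {"type":"object","properties":{"steps":{"type":"array"},"force":{"type":"number"}},"required":["steps"]}

```bash
mkdir -p pics; ls; cat > h.py <<'E'
import numpy as np,cv2
from scipy.spatial.transform import Rotation as Ro
from bench import env,optics,close_job
def st():
    s=env.state(); print('t',round(s['time'],2),'tcp',np.round(s['tool_pos'],4),'rot',np.round(s['tool_rot'],4),'F',np.round(s['wrist_force'],1),'w',round(s['width'],4),'g',round(s['grasp_force'],1),'q',np.round(s['q'],3)); return s
def ray(c,uv):
    x=(uv[0]-c['cx'])/c['fx'];y=(uv[1]-c['cy'])/c['fy']
    u=np.array([x,y]);s=u.copy()
    for _ in range(20): s=u/(1+c['k1']*(s@s))
    R=Ro.from_rotvec(np.ravel(c['rvec'])).as_matrix();t=np.ravel(c['tvec'])
    return -R.T@t,R.T@np.array([s[0],s[1],1.])
def onz(c,uv,z):
    o,d=ray(c,uv);return o+d*(z-o[2])/d[2]
def proj(c,p):
    R=Ro.from_rotvec(np.ravel(c['rvec'])).as_matrix();q=R@np.asarray(p)+np.ravel(c['tvec'])
    s=q[:2]/q[2];s=s*(1+c['k1']*(s@s));return np.array([c['fx']*s[0]+c['cx'],c['fy']*s[1]+c['cy']])
E
python3 - <<'E'
from h import *
s=st()
for c in ['scene','side']:
    cv2.imwrite(f'pics/{c}0.png',optics.camera(c))
    for n in ['box_lid','lid_heel','lid_nose','sanding_tray','tray_mouth','slide_box','box_mouth','side_strip_face','pole_mark','needle_tool','tape_roll','flat_file','clay_disc','wood_rib']:
        print(c,n,[(round(r['p'],2),np.round(r['position'],4).tolist()) for r in optics.mark_of(c,n)[:2]])
E
```

```text
pics
t 0.0 tcp [0.1979 0.6448 0.2256] rot [ 3.1399e+00 -1.0000e-04 -2.9790e-01] F [-0.4  0.6 -0.2] w 0.0875 g 0.0 q [ 1.561  0.359  0.011 -0.    -1.224 -0.288]
scene box_lid [(0.83, [0.5732, 0.1808, 0.0412])]
scene lid_heel [(0.83, [0.5237, 0.1919, 0.042])]
scene lid_nose [(0.59, [0.5261, 0.193, 0.0419])]
scene sanding_tray []
scene tray_mouth [(0.64, [0.5099, 0.2011, 0.0374])]
scene slide_box [(0.83, [0.586, -0.0865, -0.0051])]
scene box_mouth [(0.59, [0.5272, -0.0757, 0.0416])]
scene side_strip_face [(0.37, [0.5512, 0.2126, 0.0441])]
scene pole_mark [(0.75, [0.3329, -0.2908, 0.0516]), (0.75, [0.6251, -0.2286, 0.0025])]
scene needle_tool [(0.51, [0.5337, 0.0687, -0.0022])]
scene tape_roll [(0.55, [0.6598, 0.0782, -0.0044])]
scene flat_file [(0.6, [0.4923, -0.2811, -0.0009])]
scene clay_disc [(0.58, [0.6264, -0.2256, -0.0012]), (0.24, [0.5705, 0.1823, 0.0411])]
scene wood_rib [(0.97, [0.5783, 0.3535, 0.0015])]
side box_lid []
side lid_heel []
side lid_nose []
side sanding_tray []
side tray_mouth []
side slide_box [(0.61, [0.5833, -0.0846, -0.0002])]
side box_mouth []
side side_strip_face []
side pole_mark []
side needle_tool [(0.73, [0.5255, -0.0821, 0.0391])]
side tape_roll [(0.66, [0.527, -0.0787, 0.0387])]
side flat_file [(0.51, [0.4953, -0.2834, -0.0017])]
side clay_disc [(0.44, [0.6285, -0.2301, 0.0018])]
side wood_rib []
```

View pics/scene0.png

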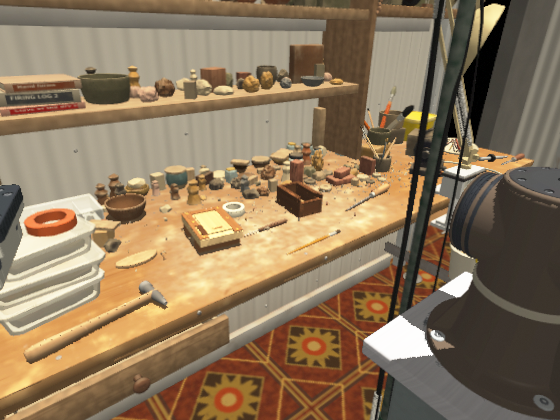

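View pics/side0.png

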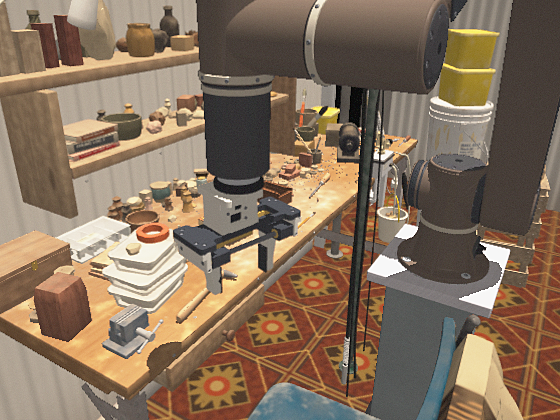

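The scene view shows the tray with the lid at about (210,225), the box at (300,198), and the needle tool between them at (265,228). The side view shows the gripper on the left, beside the white containers. No obstacle shows between the gripper and the tray.

```bash
cat >> h.py <<'E'
def plan(p,yaw,pitch=0):
    s=env.state();R=Ro.from_euler('xyz',s['tool_rot']);T=Ro.from_euler('xyz',[np.pi,pitch,yaw])
    d=R.inv().apply(np.array(p)-s['tool_pos'])*100
    print('plan cm',np.round(d,2),'deg',np.round((R.inv()*T).as_rotvec(degrees=True),2))
E
python3 - <<'E'
from h import *
st();plan([0.52,0.18,0.30],-0.22)
c=optics.calibration('wrist');s=env.state();R=Ro.from_euler('xyz',s['tool_rot']).as_matrix()
o,d=ray(c,(c['cx'],c['cy']));print(R.T@(o-s['tool_pos']),R.T@d,c['fx'])
E
```

```text
t 1.5 tcp [0.1981 0.6453 0.2266] rot [ 3.1415 -0.     -0.2978] F [-1.2 -0.8  0.4] w 0.0877 g 0.0 q [ 1.561  0.359  0.012  0.    -1.224 -0.288]
plan cm [44.43 35.03 -7.34] deg [ 0.   -0.   -4.46]
[ 0.07646446 -0.00030548 -0.15817333] [-0.2835969   0.00099101  0.95894307] 296.6864805748713
```

Emit:
servo_tool([
  [1, 4.7, 3.4, -0.8, 0, 0, 0],
  [1, 4.7, 3.4, -0.8, 0, 0, 0],
  [1, 4.7, 3.4, -0.8, 0, 0, 0],
  [1, 4.7, 3.4, -0.8, 0, 0, 0],
  [1, 4.7, 3.4, -0.8, 0, 0, 0],
])

```text
time: 2.12
tool_pos: [0.3737, 0.4122, 0.2672]
tool_rot: [-3.141, -0.0, -0.297]
wrist_force: [1.3, 1.3, -0.3]
width: 0.0876
grasp_force: 0.0
```

Emit:
servo_tool([
  [0, 4.7, 3.4, 0, 0, 0, 0],
  [0, 4.7, 3.4, 0, 0, 0, 0],
  [0, 4.7, 3.4, 0, 0, 0, 0],
  [0, 4.7, 3.4, 0, 0, 0, 0],
  [0, 4.7, 3.4, 0, 0, 0, -4.4],
])

```text
time: 2.75
tool_pos: [0.5486, 0.1807, 0.2669]
tool_rot: [-3.141, -0.001, -0.219]
wrist_force: [1.1, 0.5, -0.4]
width: 0.0433
grasp_force: 0.0
```

Emit:
servo_tool([
  [0, 0, 0, 0, 0, 0, 0],
  [0, 0, 0, 0, 0, 0, 0],
  [0, 0, 0, 0, 0, 0, 0],
])

```text
time: 3.12
tool_pos: [0.5471, 0.1832, 0.2667]
tool_rot: [-3.141, -0.0, -0.22]
wrist_force: [-0.3, -0.5, -0.1]
width: 0.0129
grasp_force: 0.0
```

```bash
python3 - <<'E'
from h import *
s=st();plan([0.55,0.185,0.28],-0.22)
c=optics.calibration('wrist')
im=optics.camera('wrist');cv2.imwrite('pics/w1.png',im);np.save('w1c.npy',c,allow_pickle=True)
for n in ['box_lid','lid_heel','lid_nose','tray_mouth','tray_bed','sanding_tray','side_strip_face','slide_box','box_mouth','needle_tool']:
    print(n,[(round(r['p'],2),np.round(r['position'],4).tolist(),proj(c,r['position']).round().tolist()) for r in optics.mark_of('wrist',n)[:2]])
E
```

```text
t 3.12 tcp [0.5471 0.1832 0.2667] rot [-3.1414e+00 -1.0000e-04 -2.2010e-01] F [-0.3 -0.5 -0.1] w 0.0129 g 0.0 q [ 0.662  0.174 -0.147 -0.    -1.249  0.689]
plan cm [ 0.24 -0.24 -1.33] deg [-0.01 -0.   -0.  ]
box_lid [(0.71, [0.5731, 0.1859, 0.0424], [277.0, 166.0])]
lid_heel [(0.66, [0.5248, 0.1958, 0.0366], [278.0, 202.0])]
lid_nose [(0.71, [0.6219, 0.1787, 0.042], [274.0, 127.0])]
tray_mouth [(0.88, [0.5081, 0.2014, 0.0398], [276.0, 215.0]), (0.51, [0.5256, -0.0739, 0.0411], [477.0, 160.0])]
tray_bed []
sanding_tray []
side_strip_face [(0.79, [0.5516, 0.2178, 0.0425], [257.0, 188.0])]
slide_box [(0.59, [0.5842, -0.0831, 0.0034], [464.0, 114.0])]
box_mouth [(0.58, [0.5307, -0.0736, 0.042], [477.0, 156.0])]
needle_tool [(0.66, [0.5284, 0.0646, -0.0059], [365.0, 174.0])]
```

View pics/w1.png

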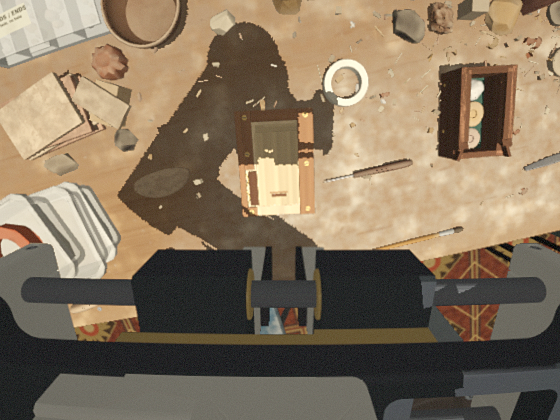

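The wrist view shows the tray spanning columns 240–315 and rows 110–215. The lid's heel is near (278,205), the dark spring strip at (252,188), and the box at (440–518, 65–160).

```bash
python3 - <<'E'
from h import *
im=cv2.imread('pics/w1.png')
a=cv2.resize(im[100:225,225:325],None,fx=4,fy=4,interpolation=cv2.INTER_CUBIC)
b=cv2.resize(im[55:170,430:525],None,fx=4,fy=4,interpolation=cv2.INTER_CUBIC)
o=np.zeros((500,785,3),np.uint8);o[:500,:400]=a;o[:460,405:785]=b
cv2.imwrite('pics/w1c.png',o)
E
```

```text
(no output)
```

View pics/w1c.png

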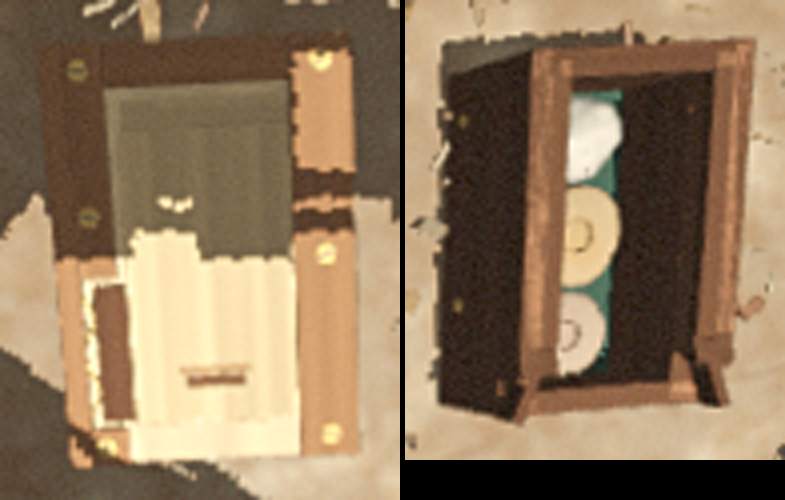

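The left crop shows the lid's heel edge at about y=420 and the tray mouth at about y=458. Its nose is at (105–287, 85), and the dark strip is on the left. The right crop shows the box: back corners at (528,52) and (757,38), front wall edge at about y=408, with the flared mouth.

```bash
python3 - <<'E'
from h import *
c=np.load('w1c.npy',allow_pickle=True).item()
A=lambda x,y:(225+x/4-.4,100+y/4-.4)
B=lambda x,y:(430+(x-405)/4-.4,55+y/4-.4)
def f(n,uv,z): p=onz(c,uv,z);print(n,p.round(4));return p
nl=f('nose l',A(105,88),.043);nr=f('nose r',A(287,80),.043);hl=f('heel l',A(130,424),.044);hr=f('heel r',A(300,417),.044)
ml=f('mouth l',A(130,462),.04);mr=f('mouth r',A(300,457),.04)
tr=f('tray r back',A(350,32),.0435);tl=f('tray l back',A(40,47),.0435);tm=f('tray r front',A(358,455),.0435)
n,h=(nl+nr)/2,(hl+hr)/2;d=n-h
print('lid',n,h,np.linalg.norm(d),np.arctan2(d[1],d[0]),np.linalg.norm(nl-nr),np.linalg.norm(hl-hr))
e=tr-tm;print('tray len',np.linalg.norm(e),np.arctan2(e[1],e[0]))
bl=f('box bl',B(528,52),.051);br=f('box br',B(757,38),.051)
fl=f('box fl',B(535,411),.04);fr=f('box fr',B(712,405),.04)
d=bl-br;print('w',np.linalg.norm(d),'yaw',np.arctan2(-d[0],d[1]));
b,m=(bl+br)/2,(fl+fr)/2;print('mouth',m,'len',np.linalg.norm((b-m)[:2]),'yaw',np.arctan2((b-m)[1],(b-m)[0]))
E
```

```text
nose l [0.6344 0.2049 0.043 ]
nose r [0.6244 0.1494 0.043 ]
heel l [0.5282 0.2231 0.044 ]
heel r [0.5182 0.1674 0.044 ]
mouth l [0.5142 0.2269 0.04  ]
mouth r [0.5034 0.1702 0.04  ]
tray r back [0.6342 0.1276 0.0435]
tray l back [0.6506 0.2214 0.0435]
tray r front [0.5009 0.151  0.0435]
lid [0.62937884 0.1771356  0.043     ] [0.52319668 0.19520924 0.044     ] 0.10771400087332442 -0.16859769083120177 0.056383692331851795 0.05656811420651772
tray len 0.1352566625757434 -0.17367361347888643
box bl [ 0.6433 -0.0545  0.051 ]
box br [ 0.6347 -0.1275  0.051 ]
box fl [ 0.5328 -0.0549  0.04  ]
box fr [ 0.5223 -0.1163  0.04  ]
w 0.07352917853209363 yaw -0.116068510673975
mouth [ 0.52755588 -0.08560865  0.04      ] len 0.11157011812176666 yaw -0.04852395841037365
```

Emit:
servo_tool([
  [0, 1.9, -0.5, 4, 0, 0, -2.7],
  [0, 1.8, -0.5, 5, 0, 0, 0],
  [0, 0, 0, 5, 0, 0, 0],
  [0, 0, 0, 4, 0, 0, 0],
  [0, 0, 0, 1.5, 0, 0, 0],
], force=10)

```text
time: 4.3
tool_pos: [0.5847, 0.184, 0.0691]
tool_rot: [3.139, 0.003, -0.174]
wrist_force: [-0.1, 0.1, -0.3]
width: 0.0004
grasp_force: 0.0
```

Emit:
servo_tool([
  [0, 0, 0, 0.4, 0, 0, 0],
  [0, 0, 0, 0.2, 0, 0, 0],
  [0, 0, 0, 0.1, 0, 0, 0],
  [0, 0, 0, 0, 0, 0, 0],
])

```text
time: 4.8
tool_pos: [0.5863, 0.1852, 0.0656]
tool_rot: [-3.14, -0.001, -0.174]
wrist_force: [0.4, -0.5, 0.5]
width: 0.0003
grasp_force: 0.0
```

```bash
python3 - <<'E'
from h import *
s=st();plan([0.585,0.1845,0.046],-0.173)
E
```

```text
t 4.8 tcp [0.5863 0.1852 0.0656] rot [-3.1404e+00 -1.2000e-03 -1.7370e-01] F [ 0.4 -0.5  0.5] w 0.0003 g 0.0 q [ 0.623  0.405 -0.322  0.    -0.842  0.774]
plan cm [-0.12  0.09  1.96] deg [-0.07 -0.07 -0.04]
```

Emit:
servo_tool([
  [0, 0, 0, 0.5, 0, 0, 0],
  [0, 0, 0, 0.5, 0, 0, 0],
  [0, 0, 0, 0.3, 0, 0, 0],
  [0, 0, 0, 0.1, 0, 0, 0],
  [0, 0, 0, 0.1, 0, 0, 0],
])

```text
time: 5.42
tool_pos: [0.5859, 0.1849, 0.0495]
tool_rot: [3.141, 0.0, -0.174]
wrist_force: [-0.6, 0.7, -0.6]
width: 0.0006
grasp_force: 0.0
```

Emit:
servo_tool([
  [0, 0, 0, 0.1, 0, 0, 0],
  [0, 0, 0, 0.1, 0, 0, 0],
  [0, 0, 0, 0, 0, 0, 0],
])

```text
time: 5.8
tool_pos: [0.5858, 0.1848, 0.0475]
tool_rot: [3.141, 0.0, -0.174]
wrist_force: [0.0, -0.1, -0.1]
width: 0.0003
grasp_force: 0.0
```

Emit:
servo_tool([
  [0, 0, 0, 0.05, 0, 0, 0],
  [0, 0, 0, 0.05, 0, 0, 0],
  [0, 0, 0, 0.05, 0, 0, 0],
  [0, 0, 0, 0.05, 0, 0, 0],
  [0, 0, 0, 0.05, 0, 0, 0],
])

```text
time: 6.42
tool_pos: [0.5858, 0.1848, 0.045]
tool_rot: [3.142, 0.0, -0.174]
wrist_force: [-0.3, -0.4, 0.8]
width: 0.0006
grasp_force: 0.0
```

Emit:
servo_tool([
  [0, 0, 0, 0.05, 0, 0, 0],
  [0, 0, 0, 0.05, 0, 0, 0],
  [0, 0, 0, 0, 0, 0, 0],
])

```text
time: 6.8
tool_pos: [0.5859, 0.1849, 0.0444]
tool_rot: [-3.142, -0.0, -0.174]
wrist_force: [-0.6, -1.1, 4.0]
width: 0.0005
grasp_force: 2.0
```

Emit:
servo_tool([
  [0, 0, 0, 0.05, 0, 0, 0],
  [0, 0, 0, 0.05, 0, 0, 0],
  [0, 0, 0, 0, 0, 0, 0],
])

```text
time: 7.18
tool_pos: [0.5859, 0.1849, 0.0443]
tool_rot: [-3.141, -0.001, -0.173]
wrist_force: [-5.7, -1.2, 11.5]
width: 0.0006
grasp_force: 6.0
```

Emit:
servo_tool([
  [0, 0, 0, 0.05, 0, 0, 0],
  [0, 0, 0, 0.05, 0, 0, 0],
  [0, 0, 0, 0.03, 0, 0, 0],
  [0, 0, 0, 0, 0, 0, 0],
])

```text
time: 7.68
tool_pos: [0.5859, 0.1848, 0.0442]
tool_rot: [-3.141, -0.001, -0.173]
wrist_force: [-8.5, -0.7, 21.6]
width: 0.0007
grasp_force: 11.0
```

Emit:
servo_tool([
  [0, -0.1, 0, 0, 0, 0, 0],
  [0, -0.2, 0, 0, 0, 0, 0],
  [0, -0.2, 0, 0, 0, 0, 0],
  [0, -0.2, 0, 0, 0, 0, 0],
])

```text
time: 8.18
tool_pos: [0.5823, 0.1858, 0.0443]
tool_rot: [-3.14, -0.006, -0.173]
wrist_force: [6.5, -7.5, 10.9]
width: 0.0004
grasp_force: 5.5
```

Emit:
servo_tool([
  [0, 0, 0, 0.06, 0, 0, 0],
  [0, 0, 0, 0.06, 0, 0, 0],
  [0, 0, 0, 0.02, 0, 0, 0],
])

```text
time: 8.55
tool_pos: [0.5822, 0.1858, 0.0442]
tool_rot: [-3.14, -0.006, -0.172]
wrist_force: [0.1, -7.8, 23.9]
width: 0.0001
grasp_force: 12.1
```

Emit:
servo_tool([
  [0, -0.1, 0, 0, 0, 0, 0],
  [0, -0.2, 0, 0, 0, 0, 0],
])

```text
time: 8.8
tool_pos: [0.5807, 0.1864, 0.0442]
tool_rot: [-3.139, -0.008, -0.172]
wrist_force: [7.5, -9.1, 17.1]
width: 0.0006
grasp_force: 8.8
```

Emit:
servo_tool([
  [0, -0.1, 0.05, 0.06, 0, 0, 0],
  [0, -0.2, 0.05, 0.06, 0, 0, 0],
  [0, -0.2, 0, 0, 0, 0, 0],
  [0, -0.2, 0, 0, 0, 0, 0],
])

```text
time: 9.3
tool_pos: [0.5751, 0.1873, 0.0442]
tool_rot: [-3.137, -0.011, -0.171]
wrist_force: [9.6, -10.0, 23.2]
width: 0.0003
grasp_force: 11.5
```

```bash
python3 - <<'E'
from h import *
st();im=optics.camera('wrist');cv2.imwrite('pics/w2.png',im);c=optics.calibration('wrist')
for n in ['lid_heel','tray_mouth','box_lid']:
    print(n,[(round(r['p'],2),np.round(r['position'],4).tolist(),proj(c,r['position']).round().tolist()) for r in optics.mark_of('wrist',n)[:2]])
E
```

```text
t 9.3 tcp [0.5751 0.1873 0.0442] rot [-3.1375 -0.0108 -0.1713] F [  9.6 -10.   23.2] w 0.0003 g 11.5 q [ 0.641  0.412 -0.376  0.007 -0.772  0.754]
lid_heel [(0.72, [0.5168, 0.195, 0.0388], [287.0, 338.0])]
tray_mouth []
box_lid [(0.75, [0.566, 0.1848, 0.0442], [290.0, 274.0])]
```

View pics/w2.png

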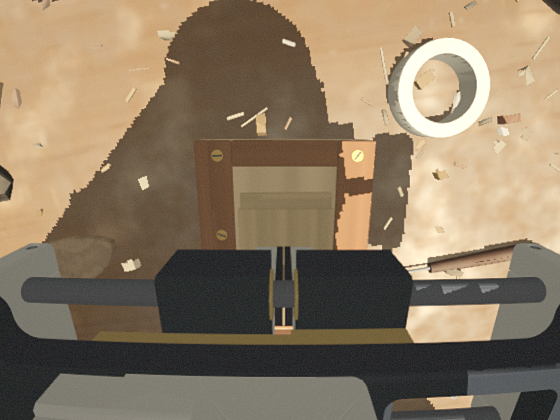

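The view shows bare bed between the stop (row 166) and the lid's nose (row ~191), so the lid is moving with the finger.

```bash
python3 - <<'E'
from h import *
c=optics.calibration('wrist')
print(onz(c,(285,166),.04),onz(c,(286,191),.043),onz(c,(287,207),.044))
print(onz(c,(240,191),.043),onz(c,(335,191),.043), onz(c,(234,167),.04),onz(c,(333,167),.04))
E
```

```text
[0.62863505 0.17726071 0.04      ] [0.61537725 0.17896914 0.043     ] [0.60656521 0.17990479 0.044     ]
[0.61967334 0.20395662 0.043     ] [0.61084175 0.15235227 0.043     ] [0.63288033 0.20498993 0.04      ] [0.62367952 0.15135003 0.04      ]
```

Emit:
servo_tool([
  [0, -0.2, 0.05, 0, 0, 0, 0],
  [0, -0.2, 0.05, 0, 0, 0, 0],
  [0, -0.2, 0.05, 0, 0, 0, 0],
  [0, -0.2, 0, 0, 0, 0, 0],
])

```text
time: 10.0
tool_pos: [0.5674, 0.1882, 0.0442]
tool_rot: [-3.136, -0.012, -0.171]
wrist_force: [9.9, -7.4, 21.7]
width: 0.0003
grasp_force: 10.7
```

Emit:
servo_tool([
  [0, -0.2, 0, 0, 0, 0, 0],
  [0, -0.2, 0, 0, 0, 0, 0],
  [0, -0.2, 0, 0, 0, 0, 0],
])

```text
time: 10.38
tool_pos: [0.5615, 0.1892, 0.0442]
tool_rot: [-3.136, -0.011, -0.171]
wrist_force: [10.4, -8.7, 23.1]
width: 0.0003
grasp_force: 11.0
```

Emit:
servo_tool([
  [0, -0.2, 0.02, 0, 0, 0, 0],
  [0, -0.2, 0.02, 0, 0, 0, 0],
  [0, -0.2, 0.02, 0, 0, 0, 0],
  [0, -0.2, 0.02, 0, 0, 0, 0],
  [0, -0.2, 0, 0, 0, 0, 0],
])

```text
time: 11.0
tool_pos: [0.5518, 0.1908, 0.0442]
tool_rot: [-3.135, -0.012, -0.171]
wrist_force: [10.8, -7.0, 21.8]
width: 0.0
grasp_force: 10.6
```

Emit:
servo_tool([
  [0, -0.2, 0, 0, 0, 0, 0],
  [0, -0.2, 0, 0, 0, 0, 0],
  [0, -0.2, 0, 0, 0, 0, 0],
  [0, -0.2, 0, 0, 0, 0, 0],
  [0, 0, 0, 0, 0, 0, 0],
])

```text
time: 11.62
tool_pos: [0.5437, 0.1923, 0.0442]
tool_rot: [-3.135, -0.012, -0.171]
wrist_force: [10.4, -6.6, 23.5]
width: 0.0005
grasp_force: 11.3
```

```bash
python3 - <<'E'
from h import *
st();im=optics.camera('wrist');cv2.imwrite('pics/w3.png',cv2.resize(im[100:350,180:400],None,fx=2.4,fy=2.4,interpolation=cv2.INTER_CUBIC))
c=optics.calibration('wrist')
for n in ['lid_heel','lid_nose','tray_mouth','box_lid']:
    print(n,[(round(r['p'],2),np.round(r['position'],4).tolist(),proj(c,r['position']).round().tolist()) for r in optics.mark_of('wrist',n)[:2]])
E
```

```text
t 11.62 tcp [0.5437 0.1923 0.0442] rot [-3.135  -0.0116 -0.1709] F [10.4 -6.6 23.5] w 0.0005 g 11.3 q [ 0.682  0.374 -0.441  0.006 -0.743  0.713]
lid_heel [(0.58, [0.482, 0.2037, 0.0387], [282.0, 343.0])]
lid_nose [(0.91, [0.5786, 0.1853, 0.04], [285.0, 200.0])]
tray_mouth []
box_lid [(0.94, [0.5321, 0.1919, 0.0436], [287.0, 278.0])]
```

View pics/w3.png

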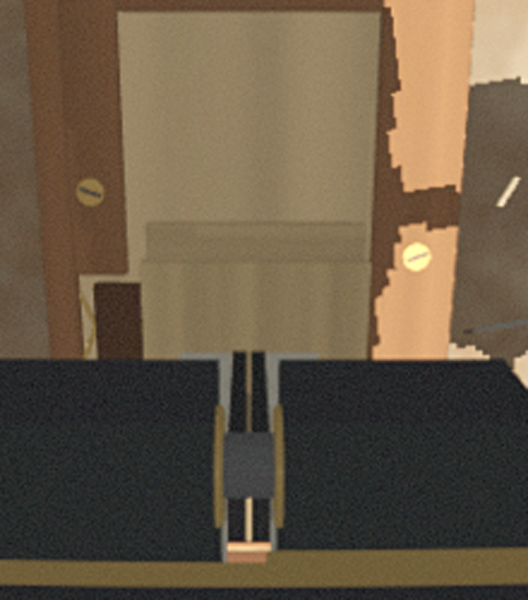

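The crop shows bare bed from the stop (row 12) to the nose (row 222), and the lid lying square in the lane.

```bash
python3 - <<'E'
from h import *
c=optics.calibration('wrist')
a=onz(c,(180+250/2.4,100+12/2.4),.04);b=onz(c,(180+255/2.4,100+222/2.4),.043)
print(a,b,np.linalg.norm((a-b)[:2])-.018)
E
```

```text
[0.6289988  0.17728776 0.04      ] [0.58334782 0.18391094 0.043     ] 0.02812893740826671
```

Emit:
servo_tool([
  [0, -0.2, 0, 0, 0, 0, 0],
  [0, -0.2, 0, 0, 0, 0, 0],
  [0, -0.2, 0, 0, 0, 0, 0],
  [0, 0, 0, 0, 0, 0, 0],
])

```text
time: 12.38
tool_pos: [0.5377, 0.1933, 0.0442]
tool_rot: [-3.135, -0.011, -0.171]
wrist_force: [9.7, -6.6, 22.3]
width: 0.0003
grasp_force: 11.6
```

Emit:
servo_tool([
  [0, -0.2, 0, 0, 0, 0, 0],
  [0, 0, 0, 0, 0, 0, 0],
  [0, 0, 0, -0.1, 0, 0, 0],
  [0, 0.2, 0, -0.2, 0, 0, 0],
  [0, 0.2, 0, -0.3, 0, 0, 0],
])

```text
time: 13.0
tool_pos: [0.533, 0.1907, 0.0452]
tool_rot: [-3.142, 0.0, -0.174]
wrist_force: [-0.1, 0.7, 0.1]
width: 0.0003
grasp_force: 0.0
```

Emit:
servo_tool([
  [0, 0, 0, -3, 0, 0, 0],
  [0, 0, 0, -6, 0, 0, 0],
  [0, 0, 0, -6, 0, 0, 0],
  [1, 0, 0, -5, 0, 0, 0],
  [1, 0, 0, 0, 0, 0, 0],
])

```text
time: 13.62
tool_pos: [0.5344, 0.1916, 0.2492]
tool_rot: [-3.137, -0.005, -0.173]
wrist_force: [-0.3, 0.4, -0.4]
width: 0.0151
grasp_force: 0.0
```

```bash
python3 - <<'E'
from h import *
s=st();im=optics.camera('wrist')
c=optics.calibration('wrist');np.save('w4c.npy',c,allow_pickle=True)
for n in ['lid_heel','lid_nose','tray_mouth','box_lid','box_mouth','slide_box','needle_tool','tape_roll']:
    print(n,[(round(r['p'],2),np.round(r['position'],4).tolist(),proj(c,r['position']).round().tolist()) for r in optics.mark_of('wrist',n)[:2]])
plan([0.495,-.06,.26],-.12)
for p in [(.48,.25,.04),(.65,.12,.04)]: print(proj(c,p))
a=cv2.resize(im[60:260,200:380],None,fx=2.8,fy=2.8,interpolation=cv2.INTER_CUBIC)
cv2.imwrite('pics/w4.png',a)
E
```

```text
t 13.62 tcp [0.5344 0.1916 0.2492] rot [-3.1371 -0.0048 -0.1735] F [-0.3  0.4 -0.4] w 0.0151 g 0.0 q [ 6.89e-01  1.65e-01 -2.00e-01  1.00e-03 -1.20e+00  7.08e-01]
lid_heel [(0.87, [0.471, 0.2022, 0.0375], [283.0, 235.0]), (0.67, [0.6573, 0.0758, -0.0002], [356.0, 72.0])]
lid_nose [(0.87, [0.5708, 0.1854, 0.0428], [283.0, 158.0])]
tray_mouth [(0.26, [0.5713, 0.1886, 0.0402], [280.0, 158.0])]
box_lid []
box_mouth [(0.7, [0.5287, -0.0747, 0.0433], [494.0, 157.0])]
slide_box [(0.64, [0.5854, -0.0788, 0.0017], [476.0, 111.0]), (0.55, [0.5734, 0.1841, 0.0421], [283.0, 155.0])]
needle_tool [(0.63, [0.5303, 0.0613, -0.0054], [376.0, 168.0])]
tape_roll [(0.72, [0.6575, 0.0756, 0.0034], [357.0, 72.0])]
plan cm [ 0.61 25.34 -1.54] deg [ 0.07  0.07 -3.09]
[246.27346595 234.99394239]
[327.03828355  79.62189498]
```

View pics/w4.png

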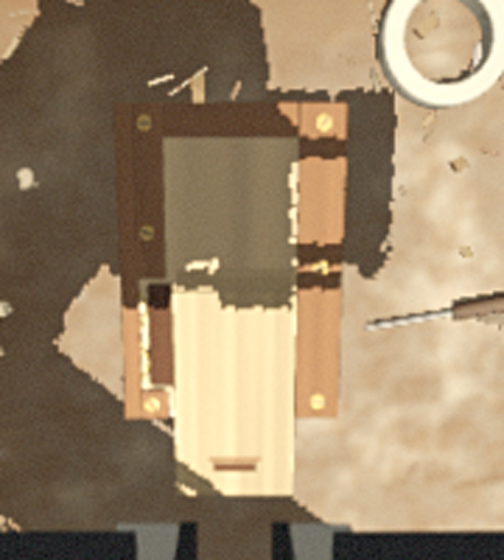

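The lid overhangs the mouth. Its heel is at crop row ~495 (columns 180–294), the tray's front edge is at row ~416, and the thumb notch is visible.

```bash
python3 - <<'E'
from h import *
c=np.load('w4c.npy',allow_pickle=True).item()
A=lambda x,y:(200+x/2.8-.4,60+y/2.8-.4)
hl=onz(c,A(180,495),.044);hr=onz(c,A(294.5,495),.044);h=(hl+hr)/2
tl=onz(c,A(125,417),.0435);tr=onz(c,A(338,416),.0435)
kl=onz(c,A(173,310),.044);kr=onz(c,A(297,310),.044);k=(kl+kr)/2
print(hl,hr,np.linalg.norm(hl-hr),tl,tr,np.linalg.norm(tl-tr))
print('heel',h,'mid further',k,np.linalg.norm(kl-kr),'yaw',np.arctan2(*(k-h)[1::-1]))
u=np.array([np.cos(-.173),np.sin(-.173),0]);print('overhang',((tl+tr)/2-h)@u)
g=h+u*.014;print('grasp',g);plan([g[0],g[1],.1],-.173)
E
```

```text
[0.47560296 0.22701238 0.044     ] [0.46647786 0.17464578 0.044     ] 0.053155700890736214 [0.51668504 0.24443346 0.0435    ] [0.50060601 0.14947626 0.0435    ] 0.09630890662275546
heel [0.47104041 0.20082908 0.044     ] mid further [0.55595357 0.18708042 0.044     ] 0.05398596929564815 yaw -0.16052122665176052
overhang 0.037710677484347435
grasp [0.48483143 0.19841914 0.044     ]
plan cm [-4.85  0.04 14.43] deg [ 0.07  0.07 -0.05]
```

Emit:
servo_tool([
  [1, 1.1, 5.3, 0, 0, 0, -4],
  [1, 1.1, 5.3, 0, 0, 0, 0],
  [1, 1.1, 5.3, 0, 0, 0, 0],
  [1, 1.1, 5.3, 0, 0, 0, 0],
  [1, 1.1, 5.3, 0, 0, 0, 0],
])

```text
time: 14.7
tool_pos: [0.5564, -0.0804, 0.245]
tool_rot: [3.141, 0.0, -0.104]
wrist_force: [1.0, 1.2, 0.7]
width: 0.0874
grasp_force: 0.0
```

Emit:
servo_tool([
  [1, 0, 0, 0, 0, 0, 0],
  [1, 0, 0, 0, 0, 0, 0],
  [1, 0, 0, 0, 0, 0, 0],
])

```text
time: 15.08
tool_pos: [0.5565, -0.0779, 0.2451]
tool_rot: [-3.142, 0.0, -0.103]
wrist_force: [-0.5, 1.5, 0.1]
width: 0.0875
grasp_force: 0.0
```

```bash
python3 - <<'E'
from h import *
s=st();c=optics.calibration('wrist');np.save('w5c.npy',c,allow_pickle=True);im=optics.camera('wrist')
for n in ['box_mouth','slide_box']:
    print(n,[(round(r['p'],2),np.round(r['position'],4).tolist(),proj(c,r['position']).round().tolist()) for r in optics.mark_of('wrist',n)[:2]])
m=proj(c,(.58,-.08,.05)).astype(int);x0,y0=max(m[0]-70,0),max(m[1]-80,0);print(x0,y0)
cv2.imwrite('pics/w5.png',cv2.resize(im[y0:y0+150,x0:x0+140],None,fx=4,fy=4,interpolation=cv2.INTER_CUBIC))
E
```

```text
t 15.07 tcp [ 0.5565 -0.0779  0.2451] rot [-3.1415e+00  1.0000e-04 -1.0300e-01] F [-0.5  1.5  0.1] w 0.0875 g 0.0 q [ 0.209  0.161 -0.213 -0.    -1.197  1.259]
box_mouth [(0.95, [0.5263, -0.0736, 0.0432], [282.0, 212.0])]
slide_box [(0.78, [0.5852, -0.0808, 0.0011], [283.0, 161.0])]
212 90
```

View pics/w5.png

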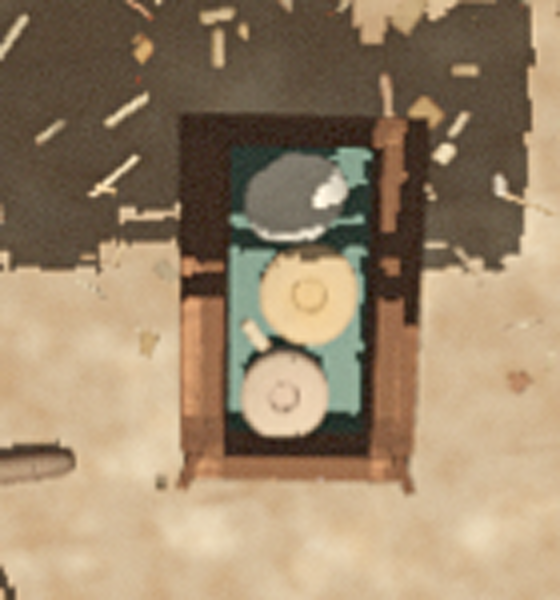

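The box is now seen from above: back corners at crop (180,115) and (430,120), front edge at row ~478 (columns 186–410), and inner lip edges at about columns 228 and 370.

```bash
python3 - <<'E'
from h import *
c=np.load('w5c.npy',allow_pickle=True).item()
A=lambda x,y:(212+x/4-.4,90+y/4-.4)
f=lambda x,y,z:onz(c,A(x,y),z)
def seg(n,a,b): d=b-a;print(n,a.round(4),b.round(4),'len',np.linalg.norm(d).round(4),'yaw',np.arctan2(d[1],d[0]).round(3))
seg('left outer',f(182,440,.051),f(180,115,.051))
seg('right outer',f(419,440,.051),f(430,120,.051))
seg('lip L',f(225,415,.051),f(230,148,.051)); seg('lip R',f(370,430,.051),f(373,148,.051))
bl,br=f(180,115,.051),f(430,120,.051);seg('back',br,bl)
fl,fr=f(190,479,.04),f(408,479,.04);seg('front',fr,fl)
print('front mid',(fl+fr)/2,'back mid',(bl+br)/2,'len',np.linalg.norm((fl+fr-bl-br)[:2]/2))
for yaw in (-.08,-.1,-.12):
  print(yaw)
  for p in [(-56,0,40),(-56,33,40),(-56,-33,40),(56,36,51),(56,-36,51),(-40,36,51),(-40,-36,51),(-33,28.5,51),(56,28.5,51)]:
    q=np.array([.5829,-.0808,0])+Ro.from_euler('z',yaw).apply(np.array(p)/1e3);u=proj(c,q);print(p,((u+.4-[212,90])*4).round())
E
```

```text
left outer [ 0.548  -0.0449  0.051 ] [ 0.6428 -0.0562  0.051 ] len 0.0955 yaw -0.119
right outer [ 0.5406 -0.117   0.051 ] [ 0.6342 -0.127   0.051 ] len 0.0941 yaw -0.106
lip L [ 0.5544 -0.0589  0.051 ] [ 0.6322 -0.0693  0.051 ] len 0.0785 yaw -0.134
lip R [ 0.5452 -0.1023  0.051 ] [ 0.6281 -0.1101  0.051 ] len 0.0832 yaw -0.094
back [ 0.6342 -0.127   0.051 ] [ 0.6428 -0.0562  0.051 ] len 0.0713 yaw 1.45
front [ 0.5253 -0.1136  0.04  ] [ 0.5324 -0.0445  0.04  ] len 0.0694 yaw 1.469
front mid [ 0.52882917 -0.07906415  0.04      ] back mid [ 0.63848293 -0.09159172  0.051     ] len 0.1103670529255838
-0.08
(-56, 0, 40) [291. 485.]
(-56, 33, 40) [188. 487.]
(-56, -33, 40) [394. 483.]
(56, 36, 51) [157. 122.]
(56, -36, 51) [409. 116.]
(-40, 36, 51) [173. 448.]
(-40, -36, 51) [408. 442.]
(-33, 28.5, 51) [196. 425.]
(56, 28.5, 51) [183. 121.]
-0.1
(-56, 0, 40) [288. 485.]
(-56, 33, 40) [184. 485.]
(-56, -33, 40) [391. 485.]
(56, 36, 51) [161. 119.]
(56, -36, 51) [413. 119.]
(-40, 36, 51) [170. 445.]
(-40, -36, 51) [405. 445.]
(-33, 28.5, 51) [194. 423.]
(56, 28.5, 51) [187. 119.]
-0.12
(-56, 0, 40) [284. 485.]
(-56, 33, 40) [181. 483.]
(-56, -33, 40) [387. 487.]
(56, 36, 51) [165. 117.]
(56, -36, 51) [417. 121.]
(-40, 36, 51) [167. 443.]
(-40, -36, 51) [402. 447.]
(-33, 28.5, 51) [192. 421.]
(56, 28.5, 51) [191. 117.]
```

```bash
python3 - <<'E'
from h import *
plan([0.4855,0.1982,.2],-.170)
E
```

```text
plan cm [ -9.89 -26.72   4.52] deg [-0.   -0.01  3.87]
```

Emit:
servo_tool([
  [1, -2.0, -5.3, 0, 0, 0, 0],
  [1, -2.0, -5.3, 0, 0, 0, 0],
  [1, -2.0, -5.3, 0, 0, 0, 0],
  [1, -2.0, -5.4, 0, 0, 0, 0],
  [1, -1.9, -5.4, 0, 0, 0, 0],
])

```text
time: 15.85
tool_pos: [0.4848, 0.1994, 0.2456]
tool_rot: [-3.141, -0.001, -0.103]
wrist_force: [1.6, 1.2, 0.8]
width: 0.0882
grasp_force: 0.0
```

Emit:
servo_tool([
  [1, 0, 0, 4.5, 0, 0, 3.9],
  [1, 0, 0, 5.5, 0, 0, 0],
  [1, 0, 0, 5.0, 0, 0, 0],
  [1, 0, 0, 0, 0, 0, 0],
  [1, 0, 0, 0, 0, 0, 0],
])

```text
time: 16.48
tool_pos: [0.4868, 0.1981, 0.097]
tool_rot: [-3.141, -0.002, -0.171]
wrist_force: [-0.4, 0.8, 0.9]
width: 0.0876
grasp_force: 0.0
```

```bash
python3 - <<'E'
from h import *
st();plan([0.4855,0.1982,.024],-.170)
E
```

```text
t 16.48 tcp [0.4868 0.1981 0.097 ] rot [-3.1406e+00 -1.7000e-03 -1.7090e-01] F [-0.4  0.8  0.9] w 0.0876 g 0.0 q [ 0.761  0.239 -0.489  0.001 -0.841  0.639]
plan cm [-0.14  0.02  7.3 ] deg [-0.06 -0.1  -0.05]
```

Emit:
servo_tool([
  [1, -0.1, 0, 2.5, 0, 0, 0],
  [1, 0, 0, 2.5, 0, 0, 0],
  [1, 0, 0, 1.5, 0, 0, 0],
  [1, 0, 0, 0.8, 0, 0, 0],
  [0.68, 0, 0, 0, 0, 0, 0],
], force=12)

```text
time: 17.1
tool_pos: [0.4851, 0.1975, 0.0226]
tool_rot: [-3.141, -0.0, -0.172]
wrist_force: [-0.1, -0.1, -0.7]
width: 0.0821
grasp_force: 0.0
```

Emit:
servo_tool([
  [0.66, 0, 0, 0, 0, 0, 0],
  [0.66, 0, 0, 0, 0, 0, 0],
  [0.64, 0, 0, 0, 0, 0, 0],
  [0.62, 0, 0, 0, 0, 0, 0],
  [0.58, 0, 0, 0, 0, 0, 0],
])

```text
time: 17.73
tool_pos: [0.4859, 0.2005, 0.0229]
tool_rot: [-3.136, -0.002, -0.171]
wrist_force: [-3.7, 12.5, -1.4]
width: 0.0538
grasp_force: 12.0
```

Emit:
servo_tool([
  [0.5, 0, -0.15, 0, 0, 0, 0],
  [0.5, 0, -0.1, 0, 0, 0, 0],
  [0.5, 0, 0, 0, 0, 0, 0],
], force=20)

```text
time: 18.1
tool_pos: [0.4859, 0.2006, 0.0226]
tool_rot: [-3.14, -0.001, -0.172]
wrist_force: [-0.5, 5.2, 1.9]
width: 0.0527
grasp_force: 20.0
```

Emit:
servo_tool([
  [0.5, 0, -0.1, -0.1, 0, 0, 0],
  [0.5, 0, -0.05, -0.3, 0, 0, 0],
  [0.5, 0, 0, -0.5, 0, 0, 0],
  [0.5, 0, 0, -1.0, 0, 0, 0],
  [0.5, 0, 0, -1.5, 0, 0, 0],
])

```text
time: 18.73
tool_pos: [0.4848, 0.2004, 0.0567]
tool_rot: [3.14, 0.001, -0.173]
wrist_force: [0.3, 0.0, -1.1]
width: 0.0531
grasp_force: 20.0
```

Emit:
servo_tool([
  [0.5, 0, 0, -2, 0, 0, 0],
  [0.5, 0, 0, -2, 0, 0, 0],
  [0.5, 0, 0, 0, 0, 0, 0],
  [0.5, 0, 0, 0, 0, 0, 0],
])

```text
time: 19.23
tool_pos: [0.485, 0.2009, 0.0962]
tool_rot: [3.142, 0.0, -0.172]
wrist_force: [-0.1, 0.3, -0.6]
width: 0.0532
grasp_force: 20.0
```

```bash
python3 - <<'E'
from h import *
s=st();c=optics.calibration('wrist');im=optics.camera('wrist')
im2=optics.camera('scene')
R=Ro.from_euler('xyz',s['tool_rot'])
for k in ['wrist','scene']:
  for n in ['lid_heel','lid_nose','box_lid']:
    print(k,n,[(round(r['p'],2),(R.inv().apply(np.array(r['position'])-s['tool_pos'])*1e3).round(1).tolist(),proj(c,r['position']).round().tolist()) for r in optics.mark_of(k,n)[:1]])
cv2.imwrite('pics/w6.png',im)
E
```

```text
t 19.23 tcp [0.485  0.2009 0.0962] rot [ 3.1416e+00  4.0000e-04 -1.7240e-01] F [-0.1  0.3 -0.6] w 0.0532 g 20.0 q [ 0.767  0.24  -0.489 -0.    -0.842  0.632]
wrist lid_heel [(0.51, [65.4, -166.8, 97.0], [90.0, 140.0])]
wrist lid_nose [(0.81, [83.9, 1.5, 0.0], [287.0, 110.0])]
wrist box_lid [(0.56, [38.9, 0.1, -11.4], [284.0, 201.0])]
scene lid_heel [(0.77, [-9.0, 4.0, -17.6], [291.0, 290.0])]
scene lid_nose [(0.7, [93.1, 3.2, 0.9], [290.0, 91.0])]
scene box_lid [(0.5, [38.6, 3.8, -7.9], [291.0, 200.0])]
```

View pics/w6.png

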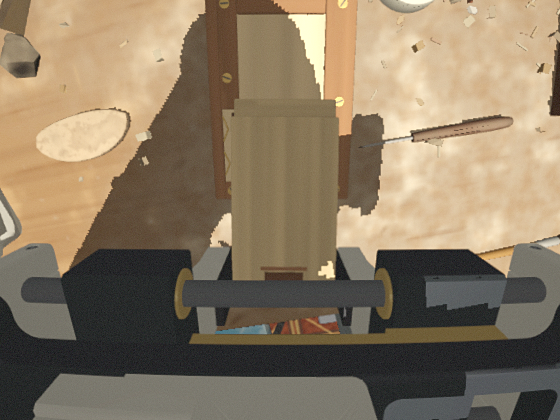

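The lid is held between the fingers, with its nose at rows 100–115 and its sides near columns 232 and 338. Its width is almost constant along its length in this tilted camera, so the nose has drooped. I'll measure the droop.

```bash
python3 - <<'E'
from h import *
im=cv2.imread('pics/w6.png').astype(float);g=cv2.GaussianBlur(im,(3,3),0)
dx=np.abs(cv2.Sobel(g,-1,1,0)).sum(2);c=optics.calibration('wrist');s=env.state();R=Ro.from_euler('xyz',s['tool_rot'])
o,_=ray(c,(280,210));o=R.inv().apply(o-s['tool_pos'])
P=[]
for v in range(120,236,8):
    l=224+np.argmax(dx[v-2:v+3,224:241].sum(0));r=329+np.argmax(dx[v-2:v+3,329:346].sum(0))
    dl=R.inv().apply(ray(c,(l,v))[1]);dr=R.inv().apply(ray(c,(r,v))[1])
    # same depth along camera axis: separation 54mm
    k=.054/np.linalg.norm(dl-dr);P.append((v,l,r,*(1e3*(o+k*(dl+dr)/2))))
P=np.array(P);print(P.round(1));a=np.polyfit(P[:,3],P[:,5],1);print(a)
n=R.inv().apply(ray(c,(285,100))[1]);
for th in (.1,.15,.2,.25,.3):
    # lid top: starts at grasp (0,-20), nose 89 ahead
    q=np.array([.089*np.cos(th),0,-.020+.089*np.sin(th)]);print(th,proj(c,R.apply(q)+s['tool_pos']))
E
```

```text
[[ 1.20e+02  2.24e+02  3.39e+02  7.88e+01 -1.00e+00 -1.35e+01]
 [ 1.28e+02  2.24e+02  3.39e+02  7.51e+01 -1.00e+00 -1.44e+01]
 [ 1.36e+02  2.24e+02  3.38e+02  7.15e+01 -1.30e+00 -1.41e+01]
 [ 1.44e+02  2.24e+02  3.38e+02  6.78e+01 -1.30e+00 -1.50e+01]
 [ 1.52e+02  2.24e+02  3.38e+02  6.41e+01 -1.30e+00 -1.60e+01]
 [ 1.60e+02  2.24e+02  3.38e+02  6.05e+01 -1.30e+00 -1.70e+01]
 [ 1.68e+02  2.25e+02  3.38e+02  5.66e+01 -1.00e+00 -1.68e+01]
 [ 1.76e+02  2.25e+02  3.38e+02  5.29e+01 -1.00e+00 -1.78e+01]
 [ 1.84e+02  2.31e+02  3.38e+02  4.77e+01  4.00e-01 -1.10e+01]
 [ 1.92e+02  2.27e+02  3.37e+02  4.47e+01 -8.00e-01 -1.61e+01]
 [ 2.00e+02  2.31e+02  3.37e+02  3.96e+01  2.00e-01 -1.18e+01]
 [ 2.08e+02  2.31e+02  3.39e+02  3.65e+01  7.00e-01 -1.57e+01]
 [ 2.16e+02  2.31e+02  3.37e+02  3.18e+01  2.00e-01 -1.41e+01]
 [ 2.24e+02  2.31e+02  3.36e+02  2.74e+01 -0.00e+00 -1.39e+01]
 [ 2.32e+02  2.31e+02  3.36e+02  2.35e+01 -0.00e+00 -1.51e+01]]
[-1.11222291e-02 -1.42372799e+01]
0.1 [283.73554179  98.31147075]
0.15 [283.71123541 100.29948157]
0.2 [283.68792637 102.62719747]
0.25 [283.66558889 105.25933092]
0.3 [283.64419442 108.16407297]
```

Emit:
servo_tool([
  [0.5, 0, 0, -4.4, 0, 0, 0],
  [0.5, -0.2, 3, 0, 0, 0, -3.4],
  [0.5, -0.2, 4, 0, 0, 0, 0],
  [0.5, -0.2, 5, 0, 0, 0, 0],
  [0.5, -0.2, 5, 0, 0, 0, 0],
], force=26)

```text
time: 20.25
tool_pos: [0.4562, 0.0323, 0.1402]
tool_rot: [-3.142, -0.0, -0.112]
wrist_force: [1.3, -0.4, -0.1]
width: 0.0531
grasp_force: 26.0
```

Emit:
servo_tool([
  [0.5, -0.2, 5, 0, 0, 0, 0],
  [0.5, -0.2, 3.5, 0, 0, 0, 0],
  [0.5, 0, 1.5, 0, 0, 3, 0],
  [0.5, 0, 0, 0, 0, 4, 0],
  [0.5, 0, 0, 0, 0, 4, 0],
])

```text
time: 20.88
tool_pos: [0.4415, -0.0657, 0.1402]
tool_rot: [-3.141, -0.194, -0.114]
wrist_force: [-0.3, 0.0, -0.2]
width: 0.053
grasp_force: 26.0
```

Emit:
servo_tool([
  [0.5, 0, 0, 0, 0, 0, 0],
  [0.5, 0, 0, 0, 0, 0, 0],
  [0.5, 0, 0, 0, 0, 0, 0],
])

```text
time: 21.25
tool_pos: [0.4421, -0.0651, 0.1404]
tool_rot: [-3.142, -0.192, -0.113]
wrist_force: [0.8, 0.5, -0.6]
width: 0.0528
grasp_force: 26.0
```

```bash
cat > fit.py <<'E'
from h import *
from scipy.optimize import minimize
def fit():
    s=st();R=Ro.from_euler('xyz',s['tool_rot']);C={k:optics.calibration(k) for k in('wrist','scene','side')};M={}
    for k in C:
        optics.camera(k);r=optics.regions_of(k,'box_lid')
        print(k,[(round(x['p'],2),int(x['pixels'].sum())) for x in r[:2]])
        if r and r[0]['p']>.4:M[k]=r[0]['pixels']
        for n in ['lid_heel','lid_nose','box_lid','box_mouth']:
            print(k,n,[(round(x['p'],2),np.round(x['position'],4).tolist(),(R.inv().apply(x['position']-s['tool_pos'])*1e3).round(1).tolist()) for x in optics.mark_of(k,n)[:1]])
    return s,R,C,M
E
python3 - <<'E'
from fit import *
import pickle
s,R,C,M=fit();pickle.dump((s,C,M),open('m1.pkl','wb'))
for k in M:
    ys,xs=np.where(M[k]);print(k,xs.min(),xs.max(),ys.min(),ys.max())
    if k=='wrist':
        for v in range(ys.min(),ys.max(),12): w=np.where(M[k][v])[0]; print(v,w.min(),w.max()) if len(w) else 0
E
```

```text
t 21.25 tcp [ 0.4421 -0.0651  0.1404] rot [-3.1415 -0.1916 -0.1129] F [ 0.8  0.5 -0.6] w 0.0528 g 26.0 q [ 0.378 -0.069 -0.795  0.143 -0.68   0.976]
wrist [(0.81, 19133)]
wrist lid_heel [(0.17, [0.5104, 0.1986, 0.0414], [18.6, -269.7, 104.4])]
wrist lid_nose [(0.85, [0.5257, -0.073, 0.1569], [85.5, -1.6, -0.2])]
wrist box_lid [(0.93, [0.4773, -0.0677, 0.1591], [38.1, -1.4, -11.7])]
wrist box_mouth []
scene [(0.47, 180)]
scene lid_heel [(0.45, [0.4268, -0.0678, 0.1591], [-11.1, 4.4, -21.2])]
scene lid_nose [(0.45, [0.5293, -0.0748, 0.1566], [89.2, -0.2, 0.8])]
scene box_lid [(0.54, [0.4772, -0.074, 0.1572], [38.4, 4.9, -9.7])]
scene box_mouth [(0.75, [0.5262, -0.0744, 0.0409], [64.1, -0.3, 113.8])]
side [(0.46, 139)]
side lid_heel []
side lid_nose [(0.61, [0.5304, -0.0738, 0.1562], [90.1, -1.3, 1.4])]
side box_lid [(0.61, [0.476, -0.0678, 0.1564], [36.4, -1.2, -9.3])]
side box_mouth [(0.69, [0.5264, -0.0801, 0.0366], [64.1, 5.4, 118.1])]
wrist 230 338 98 279
98 290 300
110 234 335
122 231 338
134 231 338
146 231 337
158 231 337
170 231 338
182 231 337
194 231 337
206 231 337
218 231 336
230 232 336
242 232 336
254 232 336
266 233 335
278 234 333
scene 306 347 157 171
side 284 316 158 168
```

```bash
python3 - <<'E'
from h import *
import pickle
from scipy.optimize import least_squares
s,C,M=pickle.load(open('m1.pkl','rb'));c=C['wrist'];m=M['wrist'];R=Ro.from_euler('xyz',s['tool_rot'])
# lid in tool frame: origin (x0,y0,z0) top centre at pad, yaw a, droop th ; top edges y=+-27
ob=[]
for v in range(124,262,6):
    w=np.where(m[v])[0];ob.append((v,w.min()-.5,w.max()+.5))
def P(p,l,w):
    y0,z0,a,th=p; q=Ro.from_euler('zy',[a,-th]).apply([l,w,0])+[0,y0,z0]
    return proj(c,R.apply(q)+s['tool_pos'])
L=np.linspace(0.005,.085,40)
def res(p,full=False):
    r=[]
    for sg,i in((-1,1),(1,2)):
        U=np.array([P(p,l,sg*.027) for l in L]);o=np.argsort(U[:,1])
        for b in ob: r.append(np.interp(b[0],U[o,1],U[o,0])-b[i])
    return r
f=least_squares(res,[0,-.02,0,.2]);print(f.x,np.sqrt(np.mean(f.fun**2)))
J=f.jac;print(np.sqrt(np.diag(np.linalg.inv(J.T@J)))*.5)
for l in (.085,.087,.089,.091,.093):print(l,P(f.x,l,0))
E
```

```text
[ 1.08099815e-04 -2.12989269e-02  1.17446122e-03  2.13690332e-01] 0.3893771107326541
[9.36059632e-05 5.32049054e-04 1.86436313e-03 1.03562158e-02]
0.085 [284.21576859 111.27038363]
0.087 [284.22477993 107.22742779]
0.089 [284.23377207 103.18421553]
0.091 [284.2427441   99.14108196]
0.093 [284.25169512  95.09836615]
```

```bash
cat >> h.py <<'E'
TH,Z0,LN=.2137,-.0213,.091
def lidpt(l): return Ro.from_euler('y',-TH).apply([l,0,.004])+[0,0,Z0]
def lid(verbose=True):
    s=env.state();R=Ro.from_euler('xyz',s['tool_rot']);n=R.apply(lidpt(LN))+s['tool_pos'];h=R.apply(lidpt(LN-.104))+s['tool_pos']
    B=Ro.from_euler('z',-.112);m=np.array([.528,-.0767,.04])
    print('nose',n.round(4),'heel',h.round(4),'in mouth frame mm: nose',(B.inv().apply(n-m)*1e3).round(1),'heel',(B.inv().apply(h-m)*1e3).round(1));return s,R,B,m
def plannose(t,lev=0):
    s,R,B,m=lid();T=B*Ro.from_euler('xyz',[np.pi,-TH+lev,0]);tgt=m+B.apply(t)-T.apply(lidpt(LN))
    print('tcp tgt',tgt.round(4),'cm',(R.inv().apply(tgt-s['tool_pos'])*100).round(2),'deg',(R.inv()*T).as_rotvec(degrees=True).round(2))
E
python3 - <<'E'
from h import *
plannose([-.012,0,.012]);plannose([.009,0,.0015])
E
```

```text
nose [ 0.5277 -0.0752  0.1551] heel [ 0.4243 -0.0635  0.1574] in mouth frame mm: nose [ -0.5   1.5 115.1] heel [-104.5    1.6  117.4]
tcp tgt [ 0.4301 -0.0657  0.0352] cm [-3.1   0.16 10.09] deg [ 0.01  1.24 -0.04]
nose [ 0.5277 -0.0752  0.1551] heel [ 0.4243 -0.0635  0.1574] in mouth frame mm: nose [ -0.5   1.5 115.1] heel [-104.5    1.6  117.4]
tcp tgt [ 0.451  -0.068   0.0247] cm [-1.24  0.16 11.53] deg [ 0.01  1.24 -0.04]
```

Emit:
servo_tool([
  [0.5, -3.1, 0.16, 0, 0, 1.2, 0],
  [0.5, 0, 0, 3, 0, 0, 0],
  [0.5, 0, 0, 4, 0, 0, 0],
  [0.5, 0, 0, 3, 0, 0, 0],
  [0.5, 0, 0, 0, 0, 0, 0],
])

```text
time: 22.78
tool_pos: [0.4347, -0.0676, 0.0386]
tool_rot: [-3.139, -0.202, -0.113]
wrist_force: [-0.7, -0.2, -0.1]
width: 0.0531
grasp_force: 26.0
```

Emit:
servo_tool([
  [0.5, 0, 0, 0, 0, 0, 0],
  [0.5, 0, 0, 0, 0, 0, 0],
])

```text
time: 23.02
tool_pos: [0.4351, -0.067, 0.0409]
tool_rot: [-3.136, -0.207, -0.113]
wrist_force: [-0.7, 0.8, -0.3]
width: 0.0526
grasp_force: 26.0
```

```bash
python3 - <<'E'
from fit import *
import pickle
plannose([.009,0,.0015])
s,R,C,M=fit();c=C['wrist']
im=optics.camera('wrist')
for p in [(-56,0,40),(-56,33,40),(-56,-33,40),(-40,36,51),(-40,-36,51),(56,36,51),(56,-36,51)]:
  print(p,proj(c,np.array([.528,-.0767,0])+Ro.from_euler('z',-.112).apply((np.array(p)+[56,0,0])/1e3)).round(1))
cv2.imwrite('pics/w7.png',cv2.resize(im[0:300,150:430],None,fx=2,fy=2,interpolation=cv2.INTER_CUBIC))
E
```

```text
nose [ 0.5212 -0.0768  0.0571] heel [ 0.4178 -0.0652  0.0578] in mouth frame mm: nose [-6.8 -0.8 17.1] heel [-110.8   -0.9   17.8]
tcp tgt [ 0.451  -0.068   0.0247] cm [ 1.22 -0.07  1.91] deg [-0.3   0.4  -0.04]
t 23.02 tcp [ 0.4351 -0.067   0.0409] rot [-3.1362 -0.2067 -0.1128] F [-0.7  0.8 -0.3] w 0.0526 g 26.0 q [ 0.36   0.087 -1.016  0.31  -0.295  0.809]
wrist [(0.98, 18916), (0.2, 2095)]
wrist lid_heel []
wrist lid_nose [(0.68, [0.4962, -0.2779, 0.0028], [74.8, 202.9, 53.5])]
wrist box_lid []
wrist box_mouth [(0.58, [0.5274, -0.0738, 0.0409], [90.5, -3.6, 19.0])]
scene [(0.7, 99), (0.68, 88)]
scene lid_heel [(0.63, [0.4193, -0.0667, 0.0593], [-11.6, 1.3, -21.2])]
scene lid_nose []
scene box_lid [(0.71, [0.4679, -0.0756, 0.0603], [36.8, 4.8, -12.1])]
scene box_mouth [(0.81, [0.5284, -0.0753, 0.039], [91.2, -2.2, 21.1])]
side [(0.45, 125)]
side lid_heel [(0.5, [0.4193, -0.0675, 0.0597], [-11.5, 2.1, -21.6])]
side lid_nose [(0.74, [0.4685, -0.0715, 0.0591], [36.7, 0.6, -10.9])]
side box_lid [(0.47, [0.4713, -0.0671, 0.0587], [38.8, -4.1, -10.0])]
side box_mouth [(0.89, [0.5281, -0.0802, 0.0368], [91.0, 2.7, 23.3])]
(-56, 0, 40) [282.4  98.2]
(-56, 33, 40) [224.5  98.5]
(-56, -33, 40) [340.4  98.4]
(-40, 36, 51) [214.7  62.2]
(-40, -36, 51) [350.1  62.1]
(56, 36, 51) [ 216.8 -108.5]
(56, -36, 51) [ 348.5 -109. ]
```

View pics/w7.png

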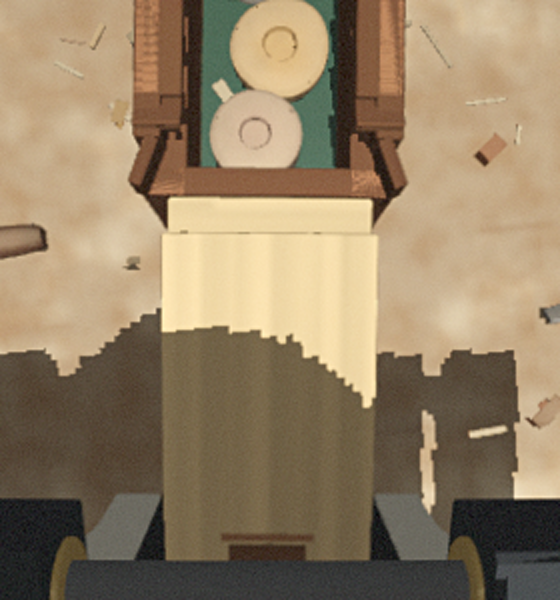

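The box's mid-column is about 269 in the crop (outer edges 133 and 405), and the lid's is about 269–270. The lid is centred on the mouth, with its nose at row ~198, just ahead of the front wall.

Emit:
servo_tool([
  [0.5, 0.6, 0, 0, 0, 0, 0],
  [0.5, 0.6, 0, 0.5, 0, 0, 0],
  [0.5, 0, 0, 0.4, 0, 0, 0],
  [0.5, 0, 0, 0, 0, 0, 0],
  [0.5, 0, 0, 0, 0, 0, 0],
])

```text
time: 24.6
tool_pos: [0.4482, -0.0688, 0.0334]
tool_rot: [-3.137, -0.205, -0.113]
wrist_force: [-0.8, 0.2, 0.4]
width: 0.0529
grasp_force: 26.0
```

```bash
sed -i 's/-.0767/-.0778/' h.py; python3 - <<'E'
from h import *
st();plannose([.009,0,.0015])
E
```

```text
t 24.6 tcp [ 0.4482 -0.0688  0.0334] rot [-3.137  -0.2047 -0.1129] F [-0.8  0.2  0.4] w 0.0529 g 26.0 q [ 0.339  0.126 -0.999  0.319 -0.273  0.819]
nose [ 0.5343 -0.0786  0.0494] heel [ 0.431  -0.0669  0.0504] in mouth frame mm: nose [ 6.4 -0.   9.4] heel [-97.6  -0.1  10.4]
tcp tgt [ 0.451  -0.0691  0.0247] cm [0.1  0.01 0.91] deg [-0.25  0.52 -0.05]
```

Emit:
servo_tool([
  [0.5, 0.1, 0, 0.3, -0.2, 0.4, 0],
  [0.5, 0, 0, 0.3, 0, 0, 0],
  [0.5, 0, 0, 0.1, 0, 0, 0],
  [0.5, 0, 0, 0, 0, 0, 0],
])

```text
time: 25.1
tool_pos: [0.4519, -0.0695, 0.0282]
tool_rot: [-3.138, -0.209, -0.113]
wrist_force: [0.1, -0.5, -1.2]
width: 0.0528
grasp_force: 26.0
```

```bash
python3 - <<'E'
from h import *
st();plannose([.009,0,.0015])
E
```

```text
t 25.1 tcp [ 0.4519 -0.0695  0.0282] rot [-3.1384 -0.2088 -0.1129] F [ 0.1 -0.5 -1.2] w 0.0528 g 26.0 q [ 0.328  0.14  -1.016  0.369 -0.24   0.779]
nose [ 0.5379 -0.0792  0.0446] heel [ 0.4346 -0.0676  0.0451] in mouth frame mm: nose [10.  -0.3  4.6] heel [-94.   -0.3   5.1]
tcp tgt [ 0.451  -0.0691  0.0247] cm [-0.16 -0.02  0.33] deg [-0.17  0.28 -0.05]
```

Emit:
servo_tool([
  [0.5, 0.3, 0, 0.25, 0, 0, 0],
  [0.5, 0.2, 0, 0.15, 0, 0, 0],
  [0.5, 0, 0, 0, 0, 0, 0],
])

```text
time: 25.48
tool_pos: [0.4579, -0.07, 0.0253]
tool_rot: [-3.138, -0.209, -0.113]
wrist_force: [-0.1, -0.3, 0.5]
width: 0.0527
grasp_force: 26.0
```

```bash
python3 - <<'E'
from h import *
st();plannose([.022,0,.0015])
E
```

```text
t 25.48 tcp [ 0.4579 -0.07    0.0253] rot [-3.1384 -0.209  -0.1128] F [-0.1 -0.3  0.5] w 0.0527 g 26.0 q [ 0.319  0.155 -1.009  0.377 -0.23   0.78 ]
nose [ 0.5439 -0.0798  0.0417] heel [ 0.4406 -0.0681  0.0422] in mouth frame mm: nose [16.  -0.2  1.7] heel [-88.   -0.2   2.2]
tcp tgt [ 0.4639 -0.0706  0.0247] cm [ 0.58 -0.01  0.19] deg [-0.17  0.27 -0.05]
```

Emit:
servo_tool([
  [0.5, 0.28, 0, 0.09, 0, 0, 0],
  [0.5, 0.28, 0, 0.09, 0, 0, 0],
  [0.5, 0.28, 0, 0.08, 0, 0, 0],
  [0.5, 0, 0, 0, 0, 0, 0],
])

```text
time: 25.98
tool_pos: [0.4668, -0.0709, 0.0247]
tool_rot: [-3.138, -0.209, -0.113]
wrist_force: [-0.7, 0.0, -0.0]
width: 0.0529
grasp_force: 26.0
```

Emit:
servo_tool([
  [0.5, 0.28, 0, 0.07, 0, 0, 0],
  [0.5, 0.28, 0, 0.07, 0, 0, 0],
  [0.5, 0.28, 0, 0.07, 0, 0, 0],
  [0.5, 0, 0, 0, 0, 0, 0],
])

```text
time: 26.48
tool_pos: [0.4754, -0.0719, 0.0244]
tool_rot: [-3.138, -0.209, -0.113]
wrist_force: [0.9, -0.1, -0.0]
width: 0.0528
grasp_force: 26.0
```

```bash
python3 - <<'E'
from h import *
st();plannose([.04,0,.0005])
E
```

```text
t 26.48 tcp [ 0.4754 -0.0719  0.0244] rot [-3.1383 -0.2093 -0.1129] F [ 0.9 -0.1 -0. ] w 0.0528 g 26.0 q [ 0.305  0.184 -0.963  0.343 -0.244  0.828]
nose [ 0.5614 -0.0816  0.0408] heel [ 0.458  -0.07    0.0413] in mouth frame mm: nose [33.6 -0.1  0.8] heel [-70.4  -0.1   1.3]
tcp tgt [ 0.4818 -0.0726  0.0237] cm [ 0.62 -0.    0.2 ] deg [-0.18  0.25 -0.05]
```

Emit:
servo_tool([
  [0.5, 0.38, 0, 0.09, 0, 0, 0],
  [0.5, 0.38, 0, 0.09, 0, 0, 0],
  [0.5, 0.38, 0, 0.09, 0, 0, 0],
  [0.5, 0.38, 0, 0.09, 0, 0, 0],
])

```text
time: 26.98
tool_pos: [0.4909, -0.0737, 0.024]
tool_rot: [-3.138, -0.209, -0.113]
wrist_force: [-0.5, -0.4, -0.7]
width: 0.0528
grasp_force: 26.0
```

Emit:
servo_tool([
  [0.5, 0.38, 0, 0.08, 0, 0, 0],
  [0.5, 0.38, 0, 0.08, 0, 0, 0],
  [0.5, 0.38, 0, 0.08, 0, 0, 0],
  [0.5, 0, 0, 0, 0, 0, 0],
])

```text
time: 27.48
tool_pos: [0.5025, -0.075, 0.024]
tool_rot: [-3.138, -0.209, -0.113]
wrist_force: [-0.0, 0.9, -0.1]
width: 0.0531
grasp_force: 26.0
```

```bash
python3 - <<'E'
from h import *
st();plannose([.07,0,.000])
for k in ['wrist','scene','side']:
    optics.camera(k)
    for n in ['lid_heel','box_mouth']: print(k,n,[(round(x['p'],2),np.round(x['position'],4).tolist()) for x in optics.mark_of(k,n)[:1]])
E
```

```text
t 27.48 tcp [ 0.5025 -0.075   0.024 ] rot [-3.1382 -0.2094 -0.1129] F [-0.   0.9 -0.1] w 0.0531 g 26.0 q [ 0.285  0.225 -0.888  0.289 -0.275  0.902]
nose [ 0.5885 -0.0847  0.0405] heel [ 0.4852 -0.0731  0.0409] in mouth frame mm: nose [60.9 -0.1  0.5] heel [-43.1  -0.1   0.9]
tcp tgt [ 0.5116 -0.076   0.0232] cm [ 0.88 -0.    0.27] deg [-0.18  0.25 -0.05]
wrist lid_heel []
wrist box_mouth []
scene lid_heel [(0.46, [0.4863, -0.0756, 0.0434])]
scene box_mouth [(0.81, [0.5289, -0.0783, 0.0401])]
side lid_heel [(0.54, [0.4861, -0.0746, 0.0401])]
side box_mouth [(0.75, [0.524, -0.0808, 0.0405])]
```

Emit:
servo_tool([
  [0.5, 0.38, 0, 0.1, 0, 0, 0],
  [0.5, 0.28, 0, 0.1, 0, 0, 0],
  [0.5, 0, 0, 0, 0, 0, 0],
  [0.6, 0, 0, 0, 0, 0, 0],
  [0.68, 0, 0, 0, 0, 0, 0],
])

```text
time: 28.55
tool_pos: [0.5089, -0.0758, 0.0234]
tool_rot: [-3.138, -0.209, -0.113]
wrist_force: [-0.7, -0.1, -0.6]
width: 0.0578
grasp_force: 0.0
```

Emit:
servo_tool([
  [0.72, 0, 0, 0, 0, 0, 0],
  [0.72, 0, 0, -0.5, 0, 0, 0],
  [0.72, 0, 0, -2, 0, 0, 0],
  [0.72, 0, 0, -2.5, 0, 0, 0],
  [0.72, 0, 0, -2, 0, 0, 0],
])

```text
time: 29.18
tool_pos: [0.4945, -0.0741, 0.0932]
tool_rot: [-3.138, -0.21, -0.113]
wrist_force: [0.2, -0.6, 0.7]
width: 0.063
grasp_force: 0.0
```

```bash
python3 - <<'E'
from h import *
st()
for k in ['wrist','scene','side']:
    optics.camera(k)
    for n in ['lid_heel','box_mouth','box_lid']: print(k,n,[(round(x['p'],2),np.round(x['position'],4).tolist()) for x in optics.mark_of(k,n)[:1]])
E
```

```text
t 29.18 tcp [ 0.4945 -0.0741  0.0932] rot [-3.1376 -0.2098 -0.1128] F [ 0.2 -0.6  0.7] w 0.063 g 0.0 q [ 0.306  0.091 -0.783  0.167 -0.509  1.013]
wrist lid_heel [(0.69, [0.4936, -0.0728, 0.039])]
wrist box_mouth []
wrist box_lid [(0.83, [0.5448, -0.0798, 0.0417])]
scene lid_heel [(0.9, [0.4926, -0.0752, 0.0411])]
scene box_mouth [(0.82, [0.5285, -0.078, 0.0398])]
scene box_lid [(0.55, [0.5446, -0.0825, 0.0425])]
side lid_heel [(0.75, [0.4975, -0.0728, 0.0438])]
side box_mouth [(0.94, [0.5234, -0.0825, 0.0403])]
side box_lid [(0.69, [0.5412, -0.0762, 0.0401])]
```

Emit:
servo_tool([
  [0, 0, 0, 0, 0, -6, 0],
  [0, 0, 0, 0, 0, -6, 0],
  [0, -2.4, 0, 0, 0, 0, 0],
  [0, 0, 0, 0, 0, 0, 0],
  [0, 0, 0, 0, 0, 0, 0],
], force=20)

```text
time: 30.4
tool_pos: [0.4708, -0.0717, 0.0919]
tool_rot: [-3.139, 0.0, -0.112]
wrist_force: [0.8, -0.1, 0.7]
width: 0.0187
grasp_force: 0.0
```

```bash
python3 - <<'E'
from h import *
st();plan([.470,-.0717,.034],-.112)
E
```

```text
t 30.4 tcp [ 0.4708 -0.0717  0.0919] rot [-3.1385  0.     -0.1117] F [ 0.8 -0.1  0.7] w 0.0187 g 0.0 q [ 0.261  0.171 -0.595 -0.004 -0.804  1.201]
plan cm [-0.08  0.03  5.79] deg [-0.18  0.    0.01]
```

Emit:
servo_tool([
  [0.22, -0.1, 0, 2, 0, 0, 0],
  [0.22, 0, 0, 2.5, 0, 0, 0],
  [0.22, 0, 0, 1.3, 0, 0, 0],
  [0.22, 0, 0, 0, 0, 0, 0],
])

```text
time: 30.9
tool_pos: [0.4693, -0.0715, 0.0333]
tool_rot: [-3.139, 0.002, -0.112]
wrist_force: [0.0, -0.1, 0.4]
width: 0.0191
grasp_force: 0.0
```

Emit:
servo_tool([
  [0.22, 0.3, 0, 0, 0, 0, 0],
  [0.22, 0.3, 0, 0, 0, 0, 0],
  [0.22, 0.3, 0, 0, 0, 0, 0],
  [0.22, 0.3, 0, 0, 0, 0, 0],
])

```text
time: 31.4
tool_pos: [0.482, -0.0727, 0.0342]
tool_rot: [-3.138, -0.0, -0.112]
wrist_force: [-0.3, -0.2, -0.2]
width: 0.0197
grasp_force: 0.1
```

Emit:
servo_tool([
  [0.22, 0.3, 0, 0, 0, 0, 0],
  [0.22, 0.3, 0, 0, 0, 0, 0],
  [0.22, 0.3, 0, 0, 0, 0, 0],
])

```text
time: 31.78
tool_pos: [0.4907, -0.0737, 0.0339]
tool_rot: [-3.138, 0.0, -0.112]
wrist_force: [0.4, 0.2, -0.5]
width: 0.0194
grasp_force: 0.1
```

Emit:
servo_tool([
  [0.22, 0.3, 0, 0, 0, 0, 0],
  [0.22, 0.3, 0, 0, 0, 0, 0],
  [0.22, 0.3, 0, 0, 0, 0, 0],
  [0.22, 0.3, 0, 0, 0, 0, 0],
  [0.22, 0.3, 0, 0, 0, 0, 0],
])

```text
time: 32.4
tool_pos: [0.5056, -0.0754, 0.0339]
tool_rot: [-3.138, 0.0, -0.112]
wrist_force: [0.2, 0.3, -1.1]
width: 0.0194
grasp_force: 0.1
```

```bash
python3 - <<'E'
from h import *
st()
for k in ['scene','side']:
    optics.camera(k)
    for n in ['lid_heel','box_mouth','box_lid']: print(k,n,[(round(x['p'],2),np.round(x['position'],4).tolist()) for x in optics.mark_of(k,n)[:1]])
E
```

```text
t 32.4 tcp [ 0.5056 -0.0754  0.0339] rot [-3.1384e+00  3.0000e-04 -1.1210e-01] F [ 0.2  0.3 -1.1] w 0.0194 g 0.1 q [ 0.234  0.308 -0.58  -0.005 -0.682  1.228]
scene lid_heel [(0.67, [0.5188, -0.0788, 0.0422])]
scene box_mouth [(0.88, [0.5295, -0.0739, 0.0422])]
scene box_lid [(0.41, [0.57, -0.0847, 0.0421])]
side lid_heel [(0.63, [0.518, -0.0779, 0.045])]
side box_mouth [(0.75, [0.5264, -0.0811, 0.0384])]
side box_lid [(0.69, [0.5638, -0.0792, 0.0443])]
```

Emit:
servo_tool([
  [0.22, 0.15, 0, 0, 0, 0, 0],
  [0.22, 0.15, 0, 0, 0, 0, 0],
  [0.22, 0.1, 0, 0, 0, 0, 0],
  [0.22, 0.1, 0, 0, 0, 0, 0],
  [0.22, 0.1, 0, 0, 0, 0, 0],
])

```text
time: 33.42
tool_pos: [0.5115, -0.0761, 0.0339]
tool_rot: [-3.138, 0.0, -0.112]
wrist_force: [-0.7, -0.8, -0.2]
width: 0.0193
grasp_force: 0.1
```

Emit:
servo_tool([
  [0.22, 0.1, 0, 0, 0, 0, 0],
  [0.22, 0.1, 0, 0, 0, 0, 0],
  [0.22, 0, 0, 0, 0, 0, 0],
])

```text
time: 33.8
tool_pos: [0.5135, -0.0763, 0.0339]
tool_rot: [-3.138, 0.0, -0.112]
wrist_force: [-0.5, -0.3, 0.6]
width: 0.0192
grasp_force: 0.0
```

Emit:
servo_tool([
  [0.22, 0.1, 0, 0, 0, 0, 0],
  [0.22, 0.1, 0, 0, 0, 0, 0],
  [0.22, 0, 0, 0, 0, 0, 0],
])

```text
time: 34.17
tool_pos: [0.5155, -0.0765, 0.0339]
tool_rot: [-3.138, 0.0, -0.112]
wrist_force: [0.1, -0.7, 0.3]
width: 0.0192
grasp_force: 0.0
```

Emit:
servo_tool([
  [0.22, 0.1, 0, 0, 0, 0, 0],
  [0.22, 0.1, 0, 0, 0, 0, 0],
  [0.22, 0, 0, 0, 0, 0, 0],
])

```text
time: 34.55
tool_pos: [0.5162, -0.0768, 0.0336]
tool_rot: [-3.139, 0.002, -0.112]
wrist_force: [-4.8, 2.1, 2.3]
width: 0.0192
grasp_force: 2.5
```

Emit:
servo_tool([
  [0.22, 0.1, 0, 0, 0, 0, 0],
  [0.22, 0.05, 0, 0, 0, 0, 0],
  [0.22, 0, 0, 0, 0, 0, 0],
])

```text
time: 34.92
tool_pos: [0.5162, -0.077, 0.0334]
tool_rot: [-3.139, 0.005, -0.113]
wrist_force: [-9.1, 3.6, 5.5]
width: 0.0191
grasp_force: 4.6
```

Emit:
servo_tool([
  [0.22, -0.3, 0, 0, 0, 0, 0],
  [0.22, -0.5, 0, 0, 0, 0, 0],
  [0.22, -2, 0, 0, 0, 0, 0],
  [0.22, -3, 0, -3, 0, 0, 0],
  [0.22, -2, 0, -6, 0, 0, 0],
])

```text
time: 35.55
tool_pos: [0.439, -0.0688, 0.1224]
tool_rot: [-3.14, 0.005, -0.112]
wrist_force: [1.7, 0.6, 0.2]
width: 0.0191
grasp_force: 0.0
```

Emit:
servo_tool([
  [0.22, 2, 0, -6, 0, 0, 0],
  [0.22, 4, 0, -3, 0, 0, 0],
  [0.22, 0, 0, 0, 0, 0, 0],
  [0.22, 0, 0, 0, 0, 0, 0],
])

```text
time: 36.05
tool_pos: [0.5002, -0.0755, 0.2117]
tool_rot: [-3.138, 0.001, -0.113]
wrist_force: [-0.2, -0.0, 0.9]
width: 0.0193
grasp_force: 0.0
```

```bash
python3 - <<'E'
from h import *
st()
for k in ['wrist','scene','side']:
    im=optics.camera(k)
    for n in ['lid_heel','lid_nose','box_mouth','box_lid']: print(k,n,[(round(x['p'],2),np.round(x['position'],4).tolist()) for x in optics.mark_of(k,n)[:1]])
    if k=='wrist':
        c=optics.calibration(k);cv2.imwrite('pics/w8.png',im)
        B=Ro.from_euler('z',-.112);m=np.array([.528,-.0778,.04]);
        # profile of brightness along box axis near the front edge
        for y in(-.02,-.012,.012,.02):
            r=[]
            for x in np.arange(-.012,.012,.001):
                u=proj(c,m+B.apply([x,y,0]));r.append(int(cv2.getRectSubPix(im,(1,1),tuple(map(float,u)))[0,0].mean()))
            print(y,r)
E
```

```text
t 36.05 tcp [ 0.5002 -0.0755  0.2117] rot [-3.1383e+00  1.3000e-03 -1.1270e-01] F [-0.2 -0.   0.9] w 0.0193 g 0.0 q [ 0.236  0.091 -0.373 -0.004 -1.107  1.224]
wrist lid_heel [(0.85, [0.5309, -0.0772, 0.0385])]
wrist lid_nose [(0.58, [0.6276, -0.0887, 0.0413])]
wrist box_mouth []
wrist box_lid [(0.65, [0.5765, -0.0854, 0.0473])]
-0.02 [190, 189, 188, 188, 186, 184, 184, 187, 190, 183, 158, 122, 98, 100, 107, 103, 97, 100, 101, 102, 100, 97, 98, 101]
-0.012 [185, 185, 185, 186, 185, 183, 184, 184, 187, 183, 160, 124, 100, 102, 101, 99, 103, 100, 101, 102, 102, 102, 103, 104]
0.012 [188, 184, 179, 176, 174, 171, 170, 173, 174, 175, 160, 130, 105, 106, 107, 102, 112, 173, 216, 209, 158, 111, 100, 108]
0.02 [183, 177, 175, 177, 179, 187, 188, 186, 184, 183, 167, 137, 113, 113, 113, 111, 113, 115, 114, 112, 111, 111, 111, 113]
scene lid_heel [(0.58, [0.528, -0.0795, 0.0402])]
scene lid_nose [(0.65, [0.6305, -0.0884, 0.0425])]
scene box_mouth [(0.79, [0.5288, -0.0767, 0.0373])]
scene box_lid [(0.67, [0.5749, -0.0873, 0.0423])]
side lid_heel [(0.61, [0.5254, -0.0794, 0.0424])]
side lid_nose [(0.46, [0.6341, -0.0859, 0.0442])]
side box_mouth [(0.95, [0.5273, -0.0818, 0.0388])]
side box_lid [(0.43, [0.5792, -0.0798, 0.0443])]
```

```bash
python3 - <<'E'
from h import *
im=cv2.imread('pics/w8.png');c=optics.calibration('wrist');B=Ro.from_euler('z',-.112);m=np.array([.528,-.0778,0])
def prof(a,b,y,z):
    for x in np.arange(a,b,.001):
        yield cv2.getRectSubPix(im,(1,1),tuple(map(float,proj(c,m+B.apply([x,y,z])))))[0,0].astype(int).tolist()
for y in(-.018,0.006): print('back',y,list(prof(.094,.122,y,.051)))
print('heel',list(prof(-.008,.008,-.018,.044)))
print('sidefront',list(prof(-.01,.012,-.0325,.04)))
E
```

```text
back -0.018 [[79, 106, 124], [78, 108, 123], [80, 110, 126], [81, 109, 126], [80, 108, 126], [80, 108, 125], [80, 110, 129], [85, 117, 133], [75, 103, 118], [46, 62, 76], [28, 40, 53], [32, 43, 58], [35, 44, 61], [29, 40, 59], [30, 40, 60], [26, 36, 53], [33, 45, 61], [33, 44, 61], [36, 50, 66], [65, 86, 105], [127, 161, 187], [154, 189, 217], [151, 187, 214], [147, 183, 211], [145, 182, 210], [145, 182, 210], [143, 181, 210], [135, 176, 206]]
back 0.006 [[80, 111, 127], [80, 107, 125], [79, 110, 126], [82, 110, 126], [75, 105, 122], [78, 107, 126], [80, 110, 128], [85, 116, 134], [74, 101, 119], [45, 61, 76], [32, 41, 54], [31, 41, 56], [27, 41, 59], [31, 43, 59], [26, 42, 58], [34, 44, 56], [25, 37, 57], [31, 44, 64], [40, 50, 67], [57, 73, 89], [74, 95, 109], [74, 92, 105], [70, 91, 103], [68, 88, 102], [72, 90, 105], [70, 89, 104], [65, 85, 102], [73, 93, 106]]
heel [[155, 191, 216], [155, 190, 215], [155, 189, 215], [156, 190, 216], [157, 191, 217], [159, 193, 219], [159, 193, 218], [145, 179, 204], [109, 144, 165], [78, 110, 127], [76, 104, 122], [80, 109, 125], [80, 110, 125], [77, 107, 124], [76, 106, 123], [77, 107, 124]]
sidefront [[161, 195, 219], [158, 194, 219], [159, 194, 219], [161, 195, 220], [161, 195, 219], [163, 197, 220], [162, 196, 219], [166, 199, 222], [167, 200, 223], [167, 202, 225], [146, 179, 203], [96, 124, 146], [47, 65, 82], [31, 42, 55], [32, 43, 60], [37, 44, 61], [26, 38, 54], [31, 42, 56], [27, 41, 55], [26, 40, 55], [29, 41, 58], [30, 40, 59]]
```

```bash
python3 -c "
from h import *
print(close_job())"
```

```text
the job is handed in; nothing more can be done
None
```

The lid is slid into the box and let go, its heel measured about 1 mm proud of the front face as it should be when it touches the stop; I handed the job in at about 36 s, and no verdict came back.

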